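# Check the channel depth of a flow-cell plate

## Robot

A 6-joint arm with a two-finger parallel gripper is mounted at the origin on a cart in front of the work surface, level with it; the furniture and walls round the work are solid. World frame = base frame: x ahead of the robot, y to its left, z up, the work surface at z = 0. Lengths are in m, angles in rad, forces in N, time in s.
With the tool pointing down it reaches from about 0.35 to 0.85 m from the base axis. Payload 8.1 kg.
Tool frame: the origin (TCP) lies at the very end of the fingers, on their centre line; the grasp point (between the pads) lies 19 mm behind it; x points along the fingers, y is the direction in which the jaws open and shut, and the axes are right-handed (so a half turn about x gives the same grasp; the last joint's range is limited). The gripper opens to 93 mm and grips with 3 to 60 N. Pads are 15 mm wide; open, the fingers measure 128 mm over their backs; the gripper's body (75 mm by 188 mm) begins 65 mm behind the grasp point.
Start: joints at [-1.291, 0.13, 1.488, -0, 1.523, -0.085], TCP at [0.214, -0.561, 0.219] pointing down, gripper open.
Joint ranges: [-2.96, 2.96], [-0.89, 2.26], [0.02, 2.5], [-1.34, 4.48], [0, 2.73], [-2.66, 2.66]. Speed limits (rad/s): [2.39, 2.39, 2.79, 3.14, 3.14, 3.14].

## Interface

Orientations are given as a rotation vector (axis times angle).
In Python, from plant import * gives the robot as it stands. The module is installed in compiled form; this text tells all that it offers.
- The arm moves only by the tool apply_moves, never from a script. Its argument "series" is a list of rows, each an object with "jaw": the gripper's target within -1 to 1 (shut at 1, half-way at 0, fully open at -1); "linear": the shift along the tool's x, y, z normalised to -1 to 1, where 1 is 0.6 m, a list of three; "roll": the turn about the tool's x normalised to -1 to 1, where 1 is 30 degrees. A call has 1 to 20 rows; each row is the pose to reach, as a shift and turn from the pose measured when the call began, along the tool's axes at that moment; what a row does not reach only later rows make up. A row lasts 1/8 s, in which the tool goes at most 62.5 mm and 10.7 degrees, less where a joint would pass 70% of its speed; a pose out of reach is approached as far as the arm can. A call with a number of a shift or a turn outside -1 to 1 is refused whole. A call with a gripper value outside its range is refused whole. The fingers move at their own pace and stop on an object; "force" is the grip in N (left out, the last holds). Time passes only in rows, so rows that repeat a pose let the fingers close. It gives the time, the measured TCP pose, the force and the opening at its end, in the units of the state.
- read_state(): the state, without advancing time (a new reading comes with each control period).
- read_camera(name): name is "scene" or "top" or "wrist"; returns a dict with "pixels" (400x640x3 uint8, blue, green, red), "intrinsics" (3x3 intrinsics, pixels), "D" ([k1, k2, p1, p2, k3] as OpenCV has them; the pictures are not rectified), "rvec" (rotation vector, rad) and "tvec" (3), from world to camera coordinates, as OpenCV has them; the wrist camera has in their place "tool_from_camera" (4x4, takes a point from camera to tool coordinates, whose origin is the TCP and whose axes are the tool frame's). Camera axes: x right, y down, z forward; pixel columns grow to the right and rows downward; lengths in m; the calibration is good to about 2 mm. A picture is of the moment at which its call begins: read the wrist's pose just before it. There is no depth.
- close_job(): hands the job in, once; it reports no verdict.
The state is a dict: "t": time; "q": joint angles; "dq": joint speeds; "joint_torque": joint torques, N m; "tool_pos": TCP position; "orientation": TCP orientation; "force": force on the tool from outside, world axes, zero at the start; "wrist_torque": the same for the moment, N m; "opening": finger opening in m.
Only numpy, scipy, OpenCV 4.12 (cv2) and the standard library are available. Lean on these libraries where they do the work, as an engineer would, in place of code of your own. Each camera call takes 0.05 s, during which the arm holds its last target. There are 200 camera calls.

## Task

Check the channel depth of the tan flow-cell plate lying between the fences of the levelling board: push the plate along the board until its end hangs well over the open end that faces the gauge, pick it up by that end, lay it flat on the sloping bed of the gauge, its end home against the ledge and its upper part between the two pins, and let go of it. Then swing the gauge arm down by its ball until the foot sits flat on the plate with the sprung stylus in the channel, and leave it so. Do not disturb the four loose vials.

Things in the scene. Friction and masses are not known exactly. Their poses are not given: they have to be found in the camera images.
- plate: flow-cell plate: tan, flat, 56 (its x) x 110 (its y) x 8 mm, 0.1 kg; origin at the centre of its underside, z up. A blind channel 14 mm wide, 86 long, 4 deep runs along y in the middle of its upper face; both ends alike. It starts on the board's deck, its y along the board's y, within 2 mm of the lane's middle, its centre 15 mm before to 35 mm behind the board's centre (-y to +y).
- board: grey levelling board, fixed, on screw feet; origin on the bench under its centre. Deck 94 (x) x 200 mm (y), upper face 52 mm above the bench. Black fences along y, inner faces 31, outer 40 mm from the middle, tops 11 mm above the deck: no room for fingers beside the plate. A round level stands on an ear at x = +60, y = +45 mm, top 57 mm above the bench.
- board_end (a point): middle of the deck's upper edge at the open end that faces the gauge (board x = 0, y = -100 mm); push the plate out here. The other end is open too. Once the plate's centre passes this edge it tips off.
- gauge_bed: sloping bed of the gauge, fixed, rising 25 deg away from the robot. Origin in the middle of its face at the ledge (low end), 90 mm above the bench; x up the slope, y across to the left, z square to the bed. 36 mm wide, so the plate's long edges stand free; base 14 mm high, 104 wide. Ledge: a lip at x = 0, 7 mm high. Plate home: long side up the slope, centre at x = 55, y = 0, underside z = 0.
- gauge_pins (a point): point midway between two upright locating pins on the bed's face (bed x = 88, y = 0, z = 0 mm). The pins are 8 mm thick, 14 mm high with tapered tops, centred 34.5 mm to either side, so the plate lies between them with 2.5 mm to spare each side.
- gauge_arm (a joint): hinge of the gauge arm, rad: 0 = lowered, foot flat on an 8 mm plate; grows as it lifts, to 1.95; starts standing up behind the plate (1.47 to 1.72). Hinge line along the bed's y at bed x = 142, z = 21 mm. Stiff (0.16 N m): it stays where it is left. Lowered, the arm runs down the slope; its 36 x 20 mm foot lies at bed x = 68 mm, under a 40 mm dial on the arm.
- gauge_ball (a point): centre of the black ball handle, 26 mm across, at the free end of the gauge arm; with the arm at 0 it lies at bed x = 24, y = 0, z = 47 mm. Gripped by the sides it turns between the fingers as the arm swings.
- stylus (a joint): sprung stylus, 4 mm thick, in the middle of the foot; metres that it is pushed in: 0 = stands out 7 mm below the foot, 0.003 = its tip on the floor of the 4 mm deep channel with the foot flat, 0.007 = flush with the foot (it stands on the plate's face, not in the channel). Its spring gives less than 1 N.
- blue_vial_a: vial with blue cap, 31 mm across, 56 mm tall, a bystander; origin under its centre
- blue_vial_b: another vial with blue cap, 30 mm across, 56 mm tall, a bystander; origin under its centre
- amber_vial: amber vial, 39 mm across, 77 mm tall, a bystander; origin under its centre
- small_vial: small amber vial, 23 mm across, 47 mm tall, a bystander; origin under its centre
- visor_edge (a point): middle of the lower edge of the hood's fixed clear visor, 0.47 m above the bench; the edge runs along the whole hood and the visor slopes up and back from it. The hood's side walls stand 0.40 m to the left and right of this point, from 0.17 m in front of it to the back of the bench: come in between them from the front and keep the wrist clear of the visor.

How it is judged:
On the way, in this order (a step that is already met when the one before it is completed fails the run):
1. the plate lies flat on the board with its end at least 25 mm over the open end that faces the gauge (y of plate in the frame of board below -0.07 m and z of plate in the frame of board below 0.056 m and angle between plate's own z axis and vertical below 0.06 rad), for 0.2 s.
2. the plate is held in the fingers and lifted at least 20 mm clear of the board (height (world z) of plate above 0.072 m and contact force between the fingers and plate above 1 N), for 0.2 s.
3. the plate lies home on the gauge bed, released, with the gauge arm still up (x of plate in the frame of gauge_bed between 0.051 and 0.061 m and y of plate in the frame of gauge_bed between -0.004 and 0.004 m and z of plate in the frame of gauge_bed below 0.003 m and angle between the z axis of plate and the z axis of gauge_bed, either way round below 0.05 rad and contact force between the fingers and plate below 0.1 N and value of joint gauge_arm above 0.8 rad), for 0.2 s.
At the end, for the whole second after the job is handed in: Plate at rest, flat on the sloping bed (3 mm, 0.05 rad), long side up the slope, low end within 6 mm of the ledge, middle within 4 mm of the bed's middle; gauge arm down, foot flat on the plate (0.025 rad), stylus in the channel (pushed in 1.5 to 4.5 mm) (x of plate in the frame of gauge_bed between 0.051 and 0.061 m and y of plate in the frame of gauge_bed between -0.004 and 0.004 m and z of plate in the frame of gauge_bed below 0.003 m and angle between the z axis of plate and the z axis of gauge_bed, either way round below 0.05 rad and angle between the y axis of plate and the x axis of gauge_bed, either way round below 0.1 rad and linear speed of plate below 0.02 m/s and value of joint gauge_arm between -0.03 and 0.025 rad and value of joint stylus between 0.0015 and 0.0045 m); the robot touches nothing.
It fails at once if the plate falls off the board or the gauge (height (world z) of plate below 0.035 m).
It fails at once if a bystander is moved by more than 30 mm (distance of any of blue_vial_a, blue_vial_b, amber_vial, small_vial from where it was at the start of the episode above 0.03 m).
It also fails if it takes over 72 s, if anything falls off the work surface, if the arm or the gripper's body presses on something with over 40 N, if the wrist force passes 120 N, or if a joint passes its speed limit or range.

## Working session

There is one attempt and no reset: what is moved stays moved. The work goes in short steps, Python scripts to look and compute and a tool call to move; the robot and the scene stay as the last step left them, time stands still between calls to the robot, and variables do not carry over. Pictures are saved under pics/ and viewed, about 8 in all and at most 12, crops included, and the job is handed in when it is done.

Besides the shell and the picture viewer there is one more tool, called after "Request:" by a JSON object that holds its "op" and its "data", one argument or row to a line. apply_moves: Moves the arm, as the interface text tells. Its arguments: {"type":"object","properties":{"series":{"type":"array"},"force":{"type":"number"}},"required":["series"]}

```bash
mkdir -p pics; cat > h.py <<'E'
from plant import *
import numpy as np, cv2
from scipy.spatial.transform import Rotation as R
def cam(n):
    s=read_state(); c=read_camera(n)
    K=np.array(c["intrinsics"]);D=np.array(c["D"])
    if n=="wrist":
        T=np.eye(4);T[:3,:3]=R.from_rotvec(s["orientation"]).as_matrix();T[:3,3]=s["tool_pos"]
        W=T@np.array(c["tool_from_camera"])
    else:
        W=np.eye(4);Rm=R.from_rotvec(np.ravel(c["rvec"])).as_matrix();W[:3,:3]=Rm.T;W[:3,3]=-Rm.T@np.ravel(c["tvec"])
    return c["pixels"],K,D,W
def ray(uv,K,D,W):
    p=cv2.undistortPoints(np.array(uv,float).reshape(-1,1,2),K,D)[:,0]
    d=np.c_[p,np.ones(len(p))]@W[:3,:3].T
    return W[:3,3],d
def onz(uv,z,K,D,W):
    o,d=ray(uv,K,D,W); return o+d*((z-o[2])/d[:,2])[:,None]
def proj(P,K,D,W):
    Rm=W[:3,:3].T
    return cv2.projectPoints(np.array(P,float).reshape(-1,1,3),cv2.Rodrigues(Rm)[0],-Rm@W[:3,3],K,D)[0][:,0]
def tri(rays):
    A=np.zeros((3,3));b=np.zeros(3)
    for o,d in rays:
        d=d/np.linalg.norm(d);M=np.eye(3)-np.outer(d,d);A+=M;b+=M@o
    return np.linalg.solve(A,b)
def save(n,im): cv2.imwrite("pics/"+n+".png",im)
E
python3 - <<'E'
from h import *
for n in("scene","top"):
    im,K,D,W=cam(n);save(n,im);np.savez(n+".npz",im=im,K=K,D=D,W=W);print(n,W.round(3).tolist(),K[0,0])
s=read_state();print(s["t"],s["tool_pos"],s["orientation"],s["force"],s["opening"])
print(R.from_rotvec(s["orientation"]).as_matrix().round(3))
E
```

```text
scene [[-0.608, -0.468, 0.641, -0.143], [-0.793, 0.378, -0.477, 0.726], [-0.019, -0.799, -0.601, 0.972], [0.0, 0.0, 0.0, 1.0]] 420.1444892319171
top [[0.007, -0.983, 0.183, 0.367], [-1.0, -0.002, 0.027, 0.14], [-0.026, -0.183, -0.983, 1.494], [0.0, 0.0, 0.0, 1.0]] 412.82715785549266
0.1 [ 0.21394195 -0.56000758  0.21768274] [ 2.0229748   0.37488536 -2.02326689] [-0.04274436 -1.04149805 -0.26569043] 0.09298544715563842
[[-0.     0.357 -0.934]
 [ 0.002 -0.934 -0.357]
 [-1.    -0.002 -0.   ]]
```

View pics/scene.png

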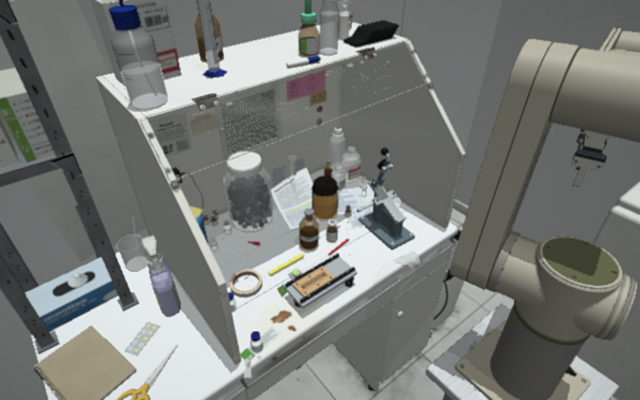

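View pics/top.png

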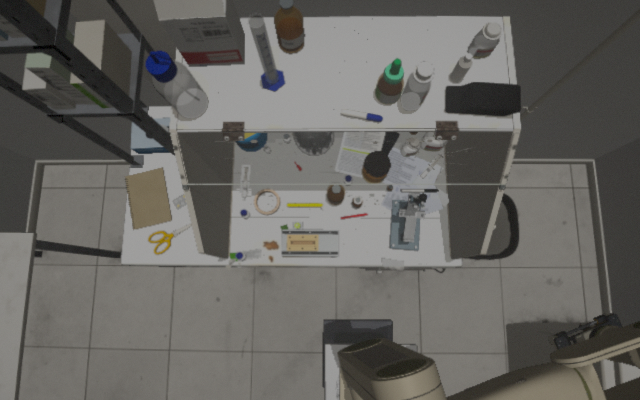

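Scene: the board with the tan plate is near px (315,280), the gauge near (388,222), and the arm stands at (384,160). In the top view the board is at (310,243) with its long axis along world y, and the gauge is at (405,222). I'll zoom both into one picture.

```bash
python3 - <<'E'
from h import *
a=np.load("top.npz");b=np.load("scene.npz")
x=cv2.resize(a["im"][170:265,230:450],(800,345),interpolation=3)
y=cv2.resize(b["im"][140:310,270:430],(240,255),interpolation=3)
z=cv2.resize(b["im"][240:310,270:370],(364,255),interpolation=3)
o=np.zeros((600,800,3),np.uint8);o[:345]=x;o[345:,:240]=y;o[345:,250:614]=z
save("zoom",o)
K,D,W=a["K"],a["D"],a["W"]
print(onz([[310,243],[338,243],[405,222],[337,195],[357,201],[245,213],[240,257],[376,165]],0.05,K,D,W).round(3))
E
```

```text
[[ 0.494  0.21   0.05 ]
 [ 0.495  0.112  0.05 ]
 [ 0.569 -0.124  0.05 ]
 [ 0.666  0.115  0.05 ]
 [ 0.644  0.044  0.05 ]
 [ 0.6    0.443  0.05 ]
 [ 0.444  0.454  0.05 ]
 [ 0.777 -0.026  0.05 ]]
```

View pics/zoom.png

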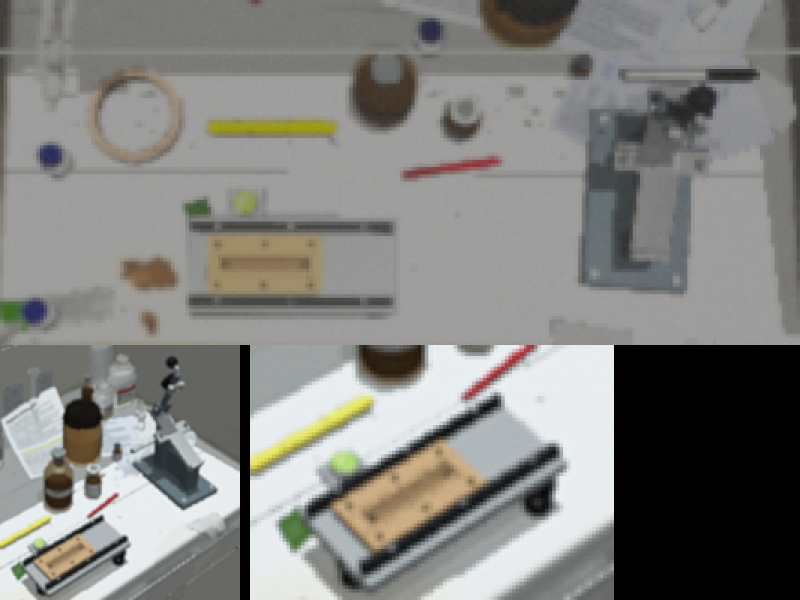

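The zoom shows the level ear at the board's upper left (245,200), so the board's +y is close to world +y. The plate spans x 207–322 and the board 190–395. The gauge is at (635,190), with its low end toward the robot. The vials are amber (383,90), small (462,115), and blue (430,30), (50,155) and (35,310). The visor edge runs along zoom row 50.

```bash
cat >> h.py <<'E'
def plan(targets,yaw=None):
    s=read_state();Rm=R.from_rotvec(s["orientation"]).as_matrix()
    y0=np.degrees(np.arctan2(Rm[1,1],Rm[0,1]))
    print("t",round(s["t"],2),"pos",np.round(s["tool_pos"],4),"yaw",round(y0,2),"open",round(s["opening"],4),"F",np.round(s["force"],1),"down",Rm[:,0].round(4))
    for t in targets: print(np.round(t,4),"->",(Rm.T@(np.array(t)-s["tool_pos"])/0.6).round(4).tolist())
    if yaw is not None: print("roll",round(-(yaw-y0)/30,4))
E
python3 - <<'E'
from h import *
a=np.load("top.npz");K,D,W=a["K"],a["D"],a["W"]
z2=lambda l:[[230+u/800*220,170+v/345*95] for u,v in l]
print("visor",onz([[240,184],[340,184],[440,184]],.47,K,D,W).round(3))
print("walls",onz([[200,255],[492,255],[430,125]],.3,K,D,W).round(3))
print("board",onz(z2([[190,222],[395,222],[395,302],[190,302]]),.063,K,D,W).round(4))
print("plate",onz(z2([[207,236],[322,236],[322,295],[207,295]]),.06,K,D,W).round(4))
print("base",onz(z2([[590,108],[690,112],[686,292],[583,284]]),.014,K,D,W).round(4))
print(np.array(read_camera("wrist")["tool_from_camera"]).round(3))
plan([[.30,-.25,.25],[.40,-.1,.28]],-90)
E
```

```text
visor [[ 0.607  0.371  0.47 ]
 [ 0.608  0.115  0.47 ]
 [ 0.608 -0.139  0.47 ]]
walls [[ 0.436  0.518  0.3  ]
 [ 0.439 -0.325  0.3  ]
 [ 0.832 -0.164  0.3  ]]
board [[0.5341 0.3066 0.063 ]
 [0.5349 0.1099 0.063 ]
 [0.4586 0.11   0.063 ]
 [0.4575 0.3048 0.063 ]]
plate [[0.521  0.2902 0.06  ]
 [0.5215 0.1797 0.06  ]
 [0.4651 0.1794 0.06  ]
 [0.4645 0.2891 0.06  ]]
base [[ 0.656  -0.0865  0.014 ]
 [ 0.6521 -0.1862  0.014 ]
 [ 0.4725 -0.1757  0.014 ]
 [ 0.48   -0.0752  0.014 ]]
[[-0.    -0.257  0.966 -0.168]
 [ 1.     0.     0.    -0.   ]
 [-0.     0.966  0.257 -0.071]
 [ 0.     0.     0.     1.   ]]
t 0.15 pos [ 0.2139 -0.5601  0.2178] yaw -69.1 open 0.0928 F [ 0.3  0.4 -0.2] down [-4.0e-04  1.4e-03 -1.0e+00]
[ 0.3  -0.25  0.25] -> [-0.0529, -0.4317, -0.3184]
[ 0.4  -0.1   0.28] -> [-0.1027, -0.6059, -0.5633]
roll 0.6967
```

Request:
{"op": "apply_moves", "data": {
  "series": [
    {"jaw": -1, "linear": [-0.03, -0.1, -0.08], "roll": -0.3},
    {"jaw": -1, "linear": [-0.06, -0.2, -0.16], "roll": -0.6},
    {"jaw": -1, "linear": [-0.1, -0.3, -0.24], "roll": -1},
    {"jaw": -1, "linear": [-0.1, -0.4, -0.3], "roll": -1},
    {"jaw": -1, "linear": [-0.1, -0.49, -0.39], "roll": -1},
    {"jaw": -1, "linear": [-0.1, -0.49, -0.39], "roll": -1},
    {"jaw": -1, "linear": [-0.1, -0.49, -0.39], "roll": -1},
    {"jaw": -1, "linear": [-0.1, -0.49, -0.39], "roll": -1}
  ]
}}

```text
t: 1.15
tool_pos: [0.3278, -0.2018, 0.2783]
orientation: [1.691, 0.807, -1.691]
force: [-0.1, 0.6, 0.1]
opening: 0.0929
```

```bash
python3 - <<'E'
from h import *
plan([[.48,0,.28]],0)
b=np.load("scene.npz")["im"]
save("hand",cv2.resize(b[110:210,540:640],(800,800),interpolation=3)[:600])
E
```

```text
t 1.15 pos [ 0.3278 -0.2018  0.2783] yaw -38.99 open 0.0929 F [-0.1  0.6  0.1] down [-3.e-04  8.e-04 -1.e+00]
[0.48 0.   0.28] -> [-0.0027, -0.0146, -0.421]
roll -1.2998
```

Request:
{"op": "apply_moves", "data": {
  "series": [
    {"jaw": -1, "linear": [-0.003, -0.005, -0.1], "roll": -0.3},
    {"jaw": -1, "linear": [-0.003, -0.01, -0.2], "roll": -0.6},
    {"jaw": -1, "linear": [-0.003, -0.015, -0.3], "roll": -1},
    {"jaw": -1, "linear": [-0.003, -0.015, -0.42], "roll": -1},
    {"jaw": -1, "linear": [-0.003, -0.015, -0.42], "roll": -1},
    {"jaw": -1, "linear": [-0.003, -0.015, -0.42], "roll": -1}
  ]
}}

```text
t: 1.9
tool_pos: [0.4794, -0.0015, 0.2793]
orientation: [1.323, 1.132, -1.326]
force: [-0.1, -0.8, -0.0]
opening: 0.0932
```

Request:
{"op": "apply_moves", "data": {
  "series": [
    {"jaw": -1, "linear": [0, 0, 0], "roll": -0.3},
    {"jaw": -1, "linear": [0, 0, 0], "roll": -0.3},
    {"jaw": -1, "linear": [0, 0, 0], "roll": -0.3}
  ]
}}

```text
t: 2.28
tool_pos: [0.4792, -0.0028, 0.2795]
orientation: [1.213, 1.208, -1.215]
force: [-1.2, 0.2, 0.1]
opening: 0.0929
```

```bash
python3 - <<'E'
from h import *
plan([],0)
im,K,D,W=cam("wrist");np.savez("w1.npz",im=im,K=K,D=D,W=W);print(K[0,0],W.round(3).tolist())
b=np.load("scene.npz")["im"]
s,*_=cam("scene")
o=np.zeros((600,800,3),np.uint8);o[:400,:640]=im
o[400:,:200]=cv2.resize(b[130:205,550:625],(200,200),interpolation=3)
o[400:,210:510]=cv2.resize(s[80:240,260:500],(300,200),interpolation=3)
save("w1",o)
E
```

```text
t 2.27 pos [ 0.4792 -0.0028  0.2795] yaw -0.34 open 0.0929 F [-1.2  0.2  0.1] down [-2.e-03  1.e-04 -1.e+00]
roll -0.0114
308.87855335457215 [[1.0, -0.005, -0.003, 0.48], [-0.006, -0.966, -0.257, 0.069], [-0.002, 0.257, -0.966, 0.447], [0.0, 0.0, 0.0, 1.0]]
```

View pics/w1.png

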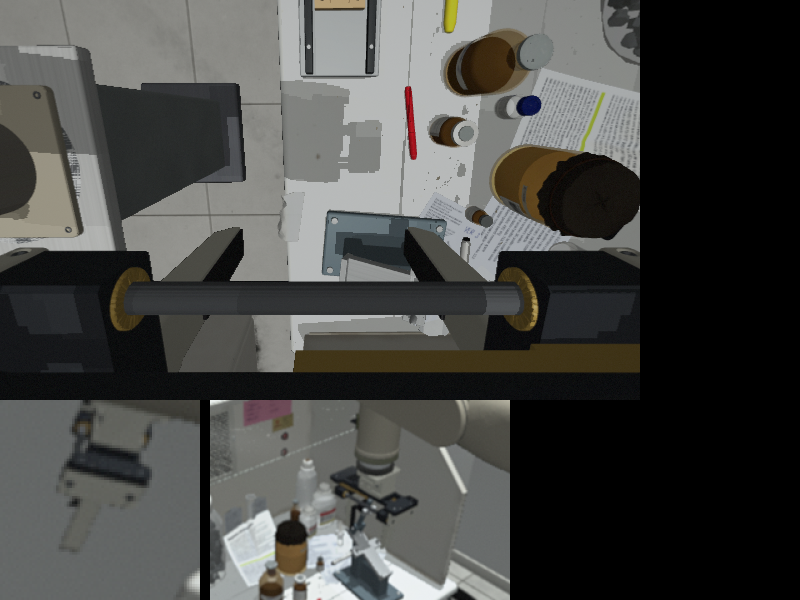

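The wrist view shows the board's open end at row 76 (columns 302–377). The gauge base's left edge runs from (327,211) to (446,222), but the fingers partly hide it. I'll shift right to look straight down on the gauge.

Request:
{"op": "apply_moves", "data": {
  "series": [
    {"jaw": -1, "linear": [-0.04, -0.02, 0.1], "roll": 0},
    {"jaw": -1, "linear": [-0.07, -0.02, 0.2], "roll": 0},
    {"jaw": -1, "linear": [-0.07, -0.02, 0.32], "roll": 0},
    {"jaw": -1, "linear": [-0.07, -0.02, 0.32], "roll": 0},
    {"jaw": -1, "linear": [-0.07, -0.02, 0.32], "roll": 0},
    {"jaw": -1, "linear": [-0.07, -0.02, 0.32], "roll": 0}
  ]
}}

```text
t: 3.12
tool_pos: [0.4667, -0.1928, 0.3214]
orientation: [1.211, 1.21, -1.213]
force: [0.2, 0.7, 0.2]
opening: 0.093
```

```bash
python3 - <<'E'
from h import *
plan([],0)
a=np.load("w1.npz");print("boardend",onz([[302,76.5],[377,77]],.052,a["K"],a["D"],a["W"]).round(4))
im,K,D,W=cam("wrist");np.savez("w2.npz",im=im,K=K,D=D,W=W);print(W.round(3).tolist())
save("w2",cv2.resize(im[0:300,200:600],(800,600),interpolation=2))
E
```

```text
t 3.12 pos [ 0.4667 -0.1928  0.3214] yaw -0.18 open 0.093 F [0.2 0.7 0.2] down [-2.e-03  9.e-04 -1.e+00]
roll -0.0061
boardend [[0.4537 0.1128 0.052 ]
 [0.5437 0.1117 0.052 ]]
[[1.0, -0.002, -0.002, 0.467], [-0.003, -0.967, -0.257, -0.121], [-0.002, 0.257, -0.967, 0.489], [0.0, 0.0, 0.0, 1.0]]
```

View pics/w2.png

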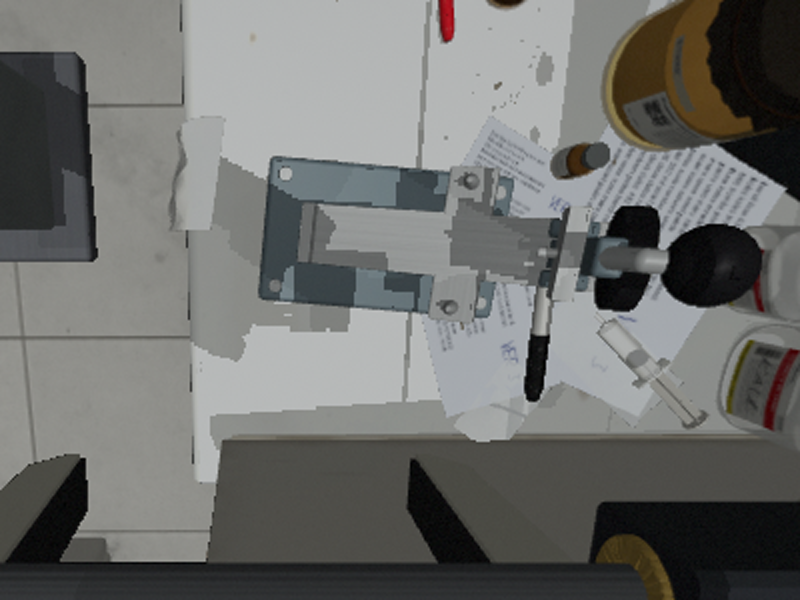

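The view is clear, in zoomed px: pin tips at (468,181) and (447,307), ledge strip at columns 300–317, base's front corners at (275,157) and (262,300), ball at about (715,264), arm standing up.

```bash
python3 - <<'E'
from h import *
a=np.load("w2.npz");A=(a["K"],a["D"],a["W"])
f=lambda l:np.array(l)/2.+[200,0]
p=onz(f([[469,180],[447,306.5]]),.1399,*A);print("pins",p.round(4),np.linalg.norm(p[0]-p[1]))
d=p[0]-p[1];psi=np.arctan2(-d[0],d[1]);print("yaw",np.degrees(psi))
m=p.mean(0);O=m-np.array([np.cos(psi)*.0738,np.sin(psi)*.0738,m[2]-.09]);print("O from pins",O.round(4))
print("ledge top edge",onz(f([[317,205],[312,264]]),.0963,*A).round(4),"front",onz(f([[303,204],[300,262]]),.0963,*A).round(4))
b=onz(f([[275,157],[262,300]]),.014,*A);print("base",b.round(4))
# ball, per arm angle
Rz=R.from_euler("z",psi).as_matrix()@R.from_euler("y",-25,degrees=True).as_matrix()
def ball(th):
    c,s=np.cos(th),np.sin(th)
    return O+Rz@np.array([.142-.118*c+.026*s,0,.021+.118*s+.026*c])
for th in(1.4,1.5,1.6,1.7,1.8): print(th,ball(th).round(4),(2*(proj([ball(th)],*A)-[200,0])).round(0))
t=np.load("top.npz")
for th in(1.5,1.6,1.7): print(proj([ball(th)],t["K"],t["D"],t["W"]).round(1))
E
```

```text
pins [[ 0.5856 -0.0963  0.1399]
 [ 0.5792 -0.1638  0.1399]] 0.06780263501510916
yaw -5.3533152119207585
O from pins [ 0.5089 -0.1231  0.09  ]
ledge top edge [[ 0.5092 -0.1073  0.0963]
 [ 0.5071 -0.1424  0.0963]] front [[ 0.5007 -0.1067  0.0963]
 [ 0.4996 -0.1412  0.0963]]
base [[ 0.4868 -0.0711  0.014 ]
 [ 0.4778 -0.1738  0.014 ]]
1.4 [ 0.5825 -0.13    0.2808] [[598. 256.]]
1.5 [ 0.5938 -0.1311  0.2848] [[640. 259.]]
1.6 [ 0.6055 -0.1322  0.2877] [[682. 263.]]
1.7 [ 0.6174 -0.1333  0.2894] [[722. 267.]]
1.8 [ 0.6294 -0.1344  0.2899] [[761. 271.]]
[[421.4 202.9]]
[[421.8 198.8]]
[[422.2 194.8]]
```

```bash
python3 - <<'E'
from h import *
im,K,D,W=cam("scene")
s=read_state();p=proj([s["tool_pos"],np.array(s["tool_pos"])+[0,.071,.168]],K,D,W);print(p)
u,v=p[1].astype(int);u0,v0=u-60,v-45
print(u0,v0)
save("hand2",cv2.resize(im[v0:v0+90,u0:u0+120],(800,600),interpolation=2))
E
```

```text
[[437.034743   154.9902782 ]
 [429.89231958 108.37611068]]
369 63
```

View pics/hand2.png

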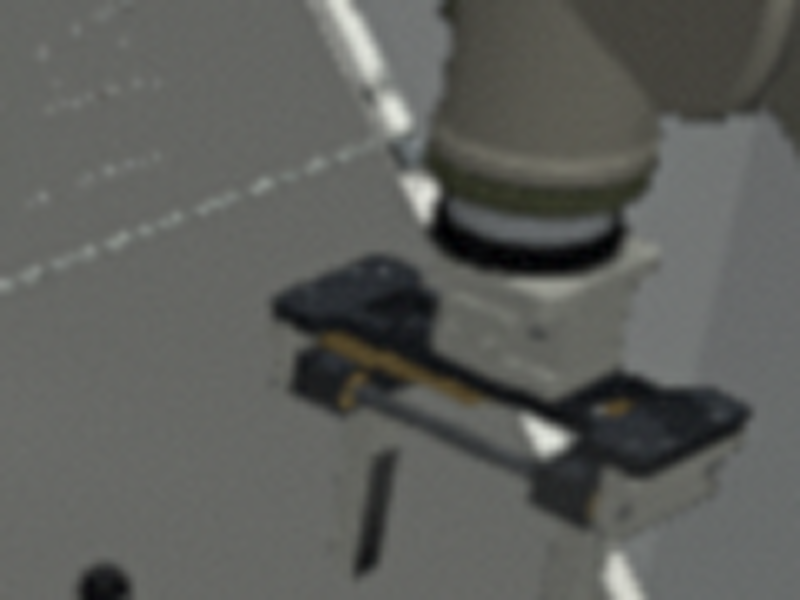

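The hand shows no camera housing at px (400,300) in the crop, so only the gripper body needs clearance. Next I'll work out the visor slope and wrist size, because the ball sits further back than the visor edge.

```bash
python3 - <<'E'
from h import *
t=np.load("top.npz");s=np.load("scene.npz")
T=(t["K"],t["D"],t["W"]);S=(s["K"],s["D"],s["W"])
g=lambda a,b:(lambda r1,r2:tri([(r1[0],r1[1][0]),(r2[0],r2[1][0])]))(ray([a],*T),ray([b],*S))
print("hinges",g((235,131),(205,101)).round(3),g((447,131),(367,53)).round(3))
print("scene px of edge ends, z=.47",proj([[.608,.49,.47],[.608,.1,.47],[.608,-.3,.47]],*S).round(0))
p0=np.array([.4667,-.1928,.3214])
for h in(.084,.12,.15,.18,.2,.22,.25): print(h,((proj([p0+[0,0,h]],*S)-[369,63])*6.667).round(0))
# wrist radius at h
for h in(.2,.22):
  print(((proj([p0+[.04,.03,h],p0+[-.04,-.03,h]],*S)-[369,63])*6.667).round(0))
E
```

```text
hinges [0.718 0.371 0.565] [ 0.715 -0.134  0.566]
scene px of edge ends, z=.47 [[187. 175.]
 [328. 121.]
 [431.  82.]]
0.084 [[488. 441.]]
0.12 [[503. 362.]]
0.15 [[516. 294.]]
0.18 [[530. 224.]]
0.2 [[540. 175.]]
0.22 [[550. 126.]]
0.25 [[565.  50.]]
[[407. 164.]
 [675. 186.]]
[[416. 115.]
 [687. 137.]]
```

Request:
{"op": "apply_moves", "data": {
  "series": [
    {"jaw": 1, "linear": [0, 0, -0.1], "roll": -0.006},
    {"jaw": 1, "linear": [0, 0.01, -0.2], "roll": -0.006},
    {"jaw": 1, "linear": [0, 0.03, -0.3], "roll": -0.006},
    {"jaw": 1, "linear": [0, 0.04, -0.4], "roll": -0.006},
    {"jaw": 1, "linear": [0, 0.049, -0.5], "roll": -0.006},
    {"jaw": 1, "linear": [0, 0.049, -0.6], "roll": -0.006},
    {"jaw": 1, "linear": [0, 0.049, -0.7], "roll": -0.006},
    {"jaw": 1, "linear": [0, 0.049, -0.8], "roll": -0.006},
    {"jaw": 1, "linear": [0, 0.049, -0.85], "roll": -0.006},
    {"jaw": 1, "linear": [0, 0.049, -0.85], "roll": -0.006},
    {"jaw": 1, "linear": [0.1, 0.049, -0.85], "roll": -0.006},
    {"jaw": 1, "linear": [0.2, 0.049, -0.85], "roll": -0.006},
    {"jaw": 1, "linear": [0.26, 0.049, -0.85], "roll": -0.006},
    {"jaw": 1, "linear": [0.26, 0.049, -0.85], "roll": -0.006}
  ]
}}

```text
t: 4.97
tool_pos: [0.4945, 0.3156, 0.1622]
orientation: [1.203, 1.213, -1.216]
force: [-0.6, 0.1, 1.0]
opening: 0.0005
```

```bash
python3 - <<'E'
from h import *
plan([[.496,.315,.056]],0)
im,K,D,W=cam("wrist");np.savez("w3.npz",im=im,K=K,D=D,W=W)
P=[[.496,.29,.06],[.524,.2895,.06],[.468,.2895,.06]];print(proj(P,K,D,W).round(0))
save("w3",im)
E
```

```text
t 4.97 pos [0.4945 0.3156 0.1622] yaw 0.05 open 0.0005 F [-0.6  0.1  1. ] down [-0.0079 -0.0029 -1.    ]
[0.496 0.315 0.056] -> [0.177, 0.0039, 0.0005]
roll 0.0018
[[326. 223.]
 [356. 223.]
 [296. 223.]]
```

Request:
{"op": "apply_moves", "data": {
  "series": [
    {"jaw": 1, "linear": [0.08, 0.004, 0], "roll": 0},
    {"jaw": 1, "linear": [0.15, 0.004, 0], "roll": 0},
    {"jaw": 1, "linear": [0.177, 0.004, 0], "roll": 0},
    {"jaw": 1, "linear": [0.177, 0.004, 0], "roll": 0},
    {"jaw": 1, "linear": [0.177, 0.004, 0], "roll": 0}
  ]
}}

```text
t: 5.65
tool_pos: [0.5, 0.3174, 0.0621]
orientation: [1.209, 1.211, -1.208]
force: [-0.8, 0.6, -0.2]
opening: 0.0004
```

```bash
python3 - <<'E'
from h import *
plan([[.496,.20,.056]],0)
E
```

```text
t 5.65 pos [0.5    0.3174 0.0621] yaw 0.05 open 0.0004 F [-0.8  0.6 -0.2] down [-0.      0.0012 -1.    ]
[0.496 0.2   0.056] -> [0.01, -0.0069, 0.1957]
roll 0.0018
```

Request:
{"op": "apply_moves", "data": {
  "series": [
    {"jaw": 1, "linear": [0.011, -0.006, 0], "roll": 0},
    {"jaw": 1, "linear": [0.011, -0.006, 0], "roll": 0},
    {"jaw": 1, "linear": [0.011, -0.006, 0.04], "roll": 0},
    {"jaw": 1, "linear": [0.011, -0.006, 0.07], "roll": 0},
    {"jaw": 1, "linear": [0.011, -0.006, 0.1], "roll": 0},
    {"jaw": 1, "linear": [0.011, -0.006, 0.13], "roll": 0},
    {"jaw": 1, "linear": [0.011, -0.006, 0.16], "roll": 0},
    {"jaw": 1, "linear": [0.011, -0.006, 0.16], "roll": 0}
  ]
}}

```text
t: 6.65
tool_pos: [0.4964, 0.2197, 0.0551]
orientation: [1.21, 1.21, -1.21]
force: [0.5, 0.6, 0.3]
opening: 0.0001
```

```bash
python3 - <<'E'
from h import *
plan([[.496,.19,.056]],0)
im,K,D,W=cam("top");c=im[225:260,270:345]
hsv=cv2.cvtColor(im,cv2.COLOR_BGR2HSV)
m=cv2.inRange(hsv,(8,70,90),(25,200,255));m[:220]=0;m[265:]=0;m[:,:275]=0;m[:,400:]=0
n,l,st,ce=cv2.connectedComponentsWithStats(m);i=1+st[1:,4].argmax();x,y,w,h,_=st[i];print(x,y,w,h)
print(onz([[x-.5,y+h/2],[x+w-.5,y+h/2],[x+w/2,y-.5],[x+w/2,y+h-.5]],.06,K,D,W).round(4))
E
```

```text
t 6.65 pos [0.4964 0.2197 0.0551] yaw -0.05 open 0.0001 F [0.5 0.6 0.3] down [-7.e-04  4.e-04 -1.e+00]
[0.496 0.19  0.056] -> [-0.0016, -0.0005, 0.0495]
roll -0.0018
329 235 13 16
[[0.4937 0.145  0.06  ]
 [0.4939 0.0999 0.06  ]
 [0.5234 0.1207 0.06  ]
 [0.4679 0.1207 0.06  ]]
```

Request:
{"op": "apply_moves", "data": {
  "series": [
    {"jaw": 1, "linear": [0, 0, 0.015], "roll": 0},
    {"jaw": 1, "linear": [0, 0, 0.03], "roll": 0},
    {"jaw": 1, "linear": [0, 0, 0.04], "roll": 0},
    {"jaw": 1, "linear": [0, 0, 0.047], "roll": 0},
    {"jaw": 1, "linear": [0, 0, 0.047], "roll": 0},
    {"jaw": 1, "linear": [0, 0, 0.047], "roll": 0}
  ]
}}

```text
t: 7.45
tool_pos: [0.4962, 0.1922, 0.055]
orientation: [1.21, 1.21, -1.21]
force: [-0.7, -0.4, -0.4]
opening: 0.0006
```

Request:
{"op": "apply_moves", "data": {
  "series": [
    {"jaw": 1, "linear": [-0.02, 0, -0.02], "roll": 0},
    {"jaw": 1, "linear": [-0.12, 0, -0.03], "roll": 0},
    {"jaw": -1, "linear": [-0.22, 0, -0.03], "roll": 0},
    {"jaw": -1, "linear": [-0.3, 0, -0.03], "roll": 0},
    {"jaw": -1, "linear": [-0.3, 0, -0.03], "roll": 0},
    {"jaw": -1, "linear": [-0.3, 0, -0.03], "roll": 0},
    {"jaw": -1, "linear": [-0.3, 0, -0.03], "roll": 0}
  ]
}}

```text
t: 8.32
tool_pos: [0.4954, 0.2101, 0.2332]
orientation: [1.207, 1.212, -1.212]
force: [-0.9, -0.5, -0.5]
opening: 0.0457
```

```bash
python3 - <<'E'
from h import *
plan([[.496,.09,.23]],0)
im,K,D,W=cam("wrist");np.savez("w4.npz",im=im,K=K,D=D,W=W)
hsv=cv2.cvtColor(im,cv2.COLOR_BGR2HSV)
m=cv2.inRange(hsv,(8,70,80),(25,200,255))
n,l,st,ce=cv2.connectedComponentsWithStats(m);i=1+st[1:,4].argmax();print(st[i])
r=cv2.minAreaRect(np.argwhere(l==i)[:,::-1].astype(np.float32));b=cv2.boxPoints(r);print(b.round(1));print(onz(b,.06,K,D,W).round(4))
save("w4",im)
E
```

```text
t 8.32 pos [0.4954 0.2101 0.2332] yaw -0.02 open 0.0457 F [-0.9 -0.5 -0.5] down [-3.8e-03 -3.0e-04 -1.0e+00]
[0.496 0.09  0.23 ] -> [0.0054, 0.0011, 0.2001]
roll -0.0005
[ 302  202   48   80 3560]
[[302. 202.]
 [349. 202.]
 [349. 281.]
 [302. 281.]]
[[0.4702 0.1844 0.06  ]
 [0.5241 0.1844 0.06  ]
 [0.5263 0.0833 0.06  ]
 [0.4684 0.0832 0.06  ]]
```

View pics/w4.png

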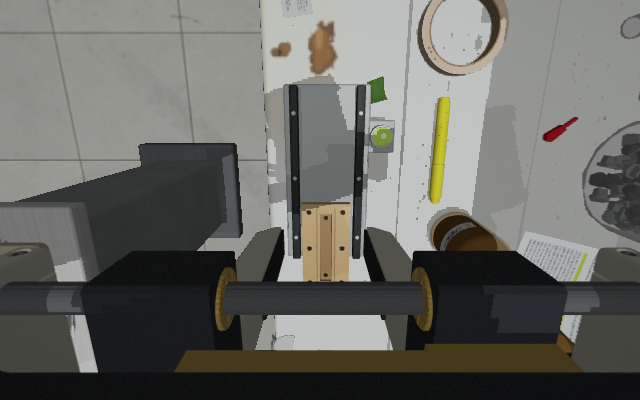

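The plate is pushed out past the fence ends: near edge at row 202, fence ends at about row 258, plate still between and parallel to the fences.

```bash
python3 - <<'E'
from h import *
a=np.load("w4.npz");print(onz([[294,257.5],[357,257.5],[285,85],[367,85]],.063,a["K"],a["D"],a["W"]).round(4))
plan([[.497,.089,.23],[.497,.089,.05]],0)
E
```

```text
[[0.4596 0.1163 0.063 ]
 [0.5349 0.1164 0.063 ]
 [0.4551 0.3108 0.063 ]
 [0.5397 0.3108 0.063 ]]
t 8.38 pos [0.4954 0.21   0.2331] yaw -0.02 open 0.0499 F [ 0.5 -1.   0.1] down [-4.e-03 -4.e-04 -1.e+00]
[0.497 0.089 0.23 ] -> [0.0053, 0.0028, 0.2016]
[0.497 0.089 0.05 ] -> [0.3053, 0.004, 0.2015]
roll -0.0007
```

Request:
{"op": "apply_moves", "data": {
  "series": [
    {"jaw": -1, "linear": [0, 0.003, 0.1], "roll": 0},
    {"jaw": -1, "linear": [0, 0.003, 0.197], "roll": 0},
    {"jaw": -1, "linear": [0, 0.003, 0.197], "roll": 0},
    {"jaw": -1, "linear": [0.1, 0.003, 0.197], "roll": 0},
    {"jaw": -1, "linear": [0.17, 0.003, 0.197], "roll": 0},
    {"jaw": -1, "linear": [0.22, 0.003, 0.197], "roll": 0},
    {"jaw": -1, "linear": [0.22, 0.003, 0.197], "roll": 0},
    {"jaw": -1, "linear": [0.22, 0.003, 0.197], "roll": 0}
  ]
}}

```text
t: 9.38
tool_pos: [0.4971, 0.0924, 0.1021]
orientation: [1.208, 1.212, -1.212]
force: [0.2, -0.4, 0.8]
opening: 0.0928
```

```bash
python3 - <<'E'
from h import *
plan([[.497,.092,.04]],0)
E
```

```text
t 9.38 pos [0.4971 0.0924 0.1021] yaw 0.01 open 0.0928 F [ 0.2 -0.4  0.8] down [-3.2e-03 -1.0e-04 -1.0e+00]
[0.497 0.092 0.04 ] -> [0.1036, 0.0001, 0.0006]
roll 0.0002
```

Request:
{"op": "apply_moves", "data": {
  "series": [
    {"jaw": -1, "linear": [0.05, 0, 0], "roll": 0},
    {"jaw": -1, "linear": [0.104, 0, 0], "roll": 0},
    {"jaw": -1, "linear": [0.104, 0, 0], "roll": 0},
    {"jaw": 1, "linear": [0.104, 0, 0], "roll": 0},
    {"jaw": 1, "linear": [0.104, 0, 0], "roll": 0},
    {"jaw": 1, "linear": [0.104, 0, 0], "roll": 0},
    {"jaw": 1, "linear": [0.104, 0, 0], "roll": 0},
    {"jaw": 1, "linear": [0.104, 0, 0], "roll": 0},
    {"jaw": 1, "linear": [0.104, 0, 0], "roll": 0}
  ],
  "force": 35
}}

```text
t: 10.5
tool_pos: [0.4972, 0.0923, 0.0401]
orientation: [1.208, 1.211, -1.211]
force: [-0.1, -1.0, 2.9]
opening: 0.0555
```

```bash
python3 - <<'E'
from h import *
plan([[.497,.092,.2]],0)
E
```

```text
t 10.5 pos [0.4972 0.0923 0.0401] yaw 0.01 open 0.0555 F [-0.1 -1.   2.9] down [-2.7e-03 -1.0e-04 -1.0e+00]
[0.497 0.092 0.2  ] -> [-0.2665, -0.0011, 0.0006]
roll 0.0002
```

Request:
{"op": "apply_moves", "data": {
  "series": [
    {"jaw": 1, "linear": [-0.02, 0, 0], "roll": 0},
    {"jaw": 1, "linear": [-0.07, 0, 0], "roll": 0},
    {"jaw": 1, "linear": [-0.15, 0, 0], "roll": 0},
    {"jaw": 1, "linear": [-0.24, 0, 0], "roll": 0},
    {"jaw": 1, "linear": [-0.33, 0, 0], "roll": 0},
    {"jaw": 1, "linear": [-0.33, -0.04, 0.06], "roll": 0.3},
    {"jaw": 1, "linear": [-0.33, -0.08, 0.12], "roll": 0.6},
    {"jaw": 1, "linear": [-0.33, -0.08, 0.18], "roll": 0.9},
    {"jaw": 1, "linear": [-0.33, -0.08, 0.18], "roll": 1},
    {"jaw": 1, "linear": [-0.33, -0.08, 0.18], "roll": 1},
    {"jaw": 1, "linear": [-0.33, -0.08, 0.18], "roll": 1}
  ]
}}

```text
t: 11.88
tool_pos: [0.4497, -0.0153, 0.2384]
orientation: [1.58, 0.917, -1.585]
force: [-0.2, -0.0, -0.9]
opening: 0.0559
```

Request:
{"op": "apply_moves", "data": {
  "series": [
    {"jaw": 1, "linear": [0, 0, 0], "roll": 0.3},
    {"jaw": 1, "linear": [0, 0, 0], "roll": 0.6},
    {"jaw": 1, "linear": [0, 0, 0], "roll": 0.9},
    {"jaw": 1, "linear": [0, 0, 0], "roll": 1},
    {"jaw": 1, "linear": [0, 0, 0], "roll": 1}
  ]
}}

```text
t: 12.5
tool_pos: [0.4497, -0.0148, 0.2384]
orientation: [1.922, 0.521, -1.927]
force: [-0.5, -0.5, -1.5]
opening: 0.055
```

Request:
{"op": "apply_moves", "data": {
  "series": [
    {"jaw": 1, "linear": [0, 0, 0], "roll": 0.3},
    {"jaw": 1, "linear": [0, 0, 0], "roll": 0.6},
    {"jaw": 1, "linear": [0, 0, 0], "roll": 0.9},
    {"jaw": 1, "linear": [0, 0, 0], "roll": 1},
    {"jaw": 1, "linear": [0, 0, 0], "roll": 1},
    {"jaw": 1, "linear": [0, 0, 0], "roll": 1}
  ]
}}

```text
t: 13.25
tool_pos: [0.4496, -0.0147, 0.2384]
orientation: [2.215, 0.007, -2.222]
force: [-0.8, -0.6, -1.7]
opening: 0.0552
```

```bash
python3 - <<'E'
from h import *
plan([[.44,-.12,.22]],-95.1)
im,K,D,W=cam("wrist");np.savez("w5.npz",im=im,K=K,D=D,W=W)
s,Ks,Ds,Ws=cam("scene");p=proj([read_state()["tool_pos"]],Ks,Ds,Ws)[0].astype(int);print(p)
save("w5",np.hstack([cv2.resize(im,(480,300)),cv2.resize(s[p[1]-60:p[1]+40,p[0]-60:p[0]+40],(300,300),interpolation=2)]))
E
```

```text
t 13.25 pos [ 0.4496 -0.0147  0.2384] yaw -89.62 open 0.0552 F [-0.8 -0.6 -1.7] down [-0.0031  0.     -1.    ]
[ 0.44 -0.12  0.22] -> [0.0307, 0.1754, 0.0171]
roll 0.1825
[395 204]
```

View pics/w5.png

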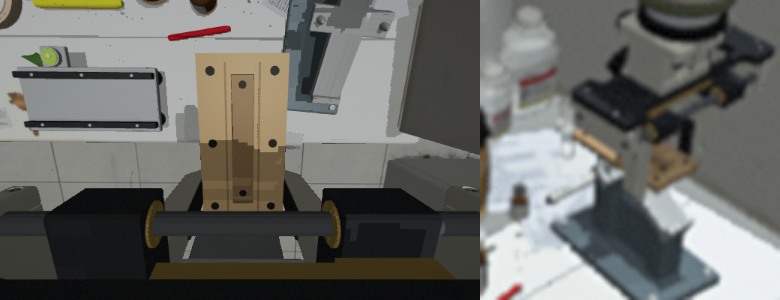

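The plate is held about square by its end, with the far edge at row 53 between columns 197 and 289, roughly level. I'll measure its offset in the hand.

```bash
python3 - <<'E'
from h import *
a=np.load("w5.npz");im=a["im"];A=(a["K"],a["D"],a["W"])
hsv=cv2.cvtColor(im,cv2.COLOR_BGR2HSV);m=cv2.inRange(hsv,(8,50,60),(25,200,255));m[260:]=0
l=cv2.connectedComponentsWithStats(m);i=1+l[2][1:,4].argmax();mm=l[1]==i
rows=np.where(mm.sum(1)>60)[0];r0=rows[0];print("top row",r0)
e=[]
for r in(r0+4,r0+40,r0+80,r0+120):
    c=np.where(mm[r])[0];e.append((r,c.min()-.5,c.max()+.5))
print(e)
P0=read_state();tp=np.array(P0["tool_pos"]);Rm=R.from_rotvec(P0["orientation"]).as_matrix()
o=A[2][:3,3]
for r,c0,c1 in [(r0-.5,e[0][1],e[0][2])]+e[1:]:
    _,d=ray([[c0,r],[c1,r]],*A)
    k=.056/np.linalg.norm(d[0]-d[1]);X=o+k*d
    print(r,((X-tp)@Rm*1000).round(1).tolist())
E
```

```text
top row 71
[(np.int64(75), np.float64(259.5), np.float64(385.5)), (np.int64(111), np.float64(261.5), np.float64(383.5)), (np.int64(151), np.float64(263.5), np.float64(382.5)), (np.int64(191), np.float64(266.5), np.float64(380.5))]
70.5 [[-20.4, -29.1, -89.9], [-20.4, 26.9, -90.0]]
111 [[-20.4, -29.1, -72.6], [-20.4, 26.9, -72.7]]
151 [[-21.5, -28.8, -54.4], [-21.5, 27.2, -54.5]]
191 [[-20.2, -28.6, -34.7], [-20.2, 27.4, -34.8]]
```

Request:
{"op": "apply_moves", "data": {
  "series": [
    {"jaw": 1, "linear": [0, 0.08, 0.02], "roll": 0.1},
    {"jaw": 1, "linear": [0.03, 0.17, 0.034], "roll": 0.18},
    {"jaw": 1, "linear": [0.09, 0.17, 0.034], "roll": 0.18},
    {"jaw": 1, "linear": [0.142, 0.17, 0.034], "roll": 0.18},
    {"jaw": 1, "linear": [0.142, 0.17, 0.034], "roll": 0.18},
    {"jaw": 1, "linear": [0.142, 0.17, 0.034], "roll": 0.18}
  ]
}}

```text
t: 14.1
tool_pos: [0.4302, -0.117, 0.1546]
orientation: [-2.175, 0.096, 2.179]
force: [1.0, 0.2, -1.0]
opening: 0.0556
```

```bash
python3 - <<'E'
from h import *
plan([[.4931,-.1221,.153]],-95.1)
E
```

```text
t 14.1 pos [ 0.4302 -0.117   0.1546] yaw -95.04 open 0.0556 F [ 1.   0.2 -1. ] down [-1.8e-03 -4.0e-04 -1.0e+00]
[ 0.4931 -0.1221  0.153 ] -> [0.0025, -0.0007, -0.1052]
roll 0.0018
```

Request:
{"op": "apply_moves", "data": {
  "series": [
    {"jaw": 1, "linear": [0.002, 0, -0.05], "roll": 0},
    {"jaw": 1, "linear": [0.002, 0, -0.105], "roll": 0},
    {"jaw": 1, "linear": [0.002, 0, -0.105], "roll": 0},
    {"jaw": 1, "linear": [0.002, 0, -0.105], "roll": 0}
  ]
}}

```text
t: 14.6
tool_pos: [0.4931, -0.1224, 0.1543]
orientation: [-2.176, 0.096, 2.178]
force: [0.2, 0.6, -1.0]
opening: 0.0554
```

```bash
python3 - <<'E'
from h import *
plan([],-95.1)
im,K,D,W=cam("wrist");np.savez("w6.npz",im=im,K=K,D=D,W=W)
save("w6",cv2.resize(im[0:260,140:500],(800,578),interpolation=2))
E
```

```text
t 14.6 pos [ 0.4931 -0.1224  0.1543] yaw -95.0 open 0.0554 F [ 0.2  0.6 -1. ] down [-1.e-03 -8.e-04 -1.e+00]
roll 0.0033
```

View pics/w6.png

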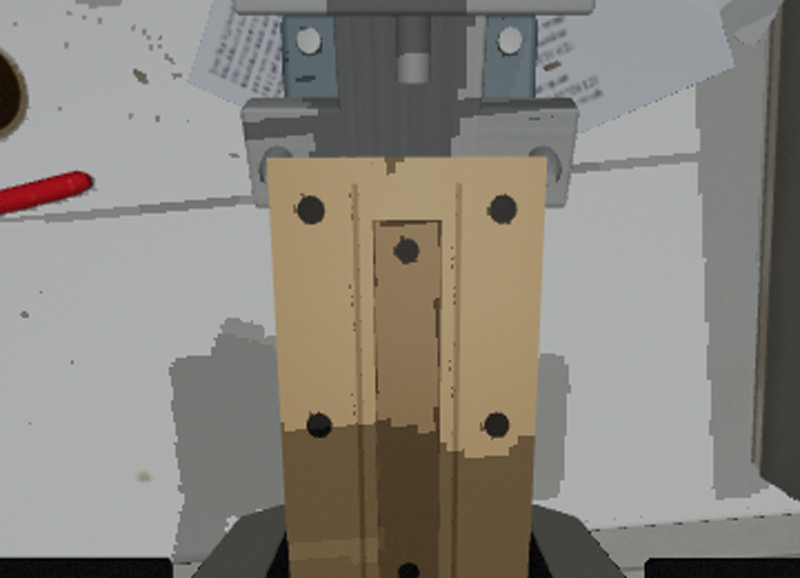

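The plate's far end is at row 157 (columns 267–547), just before the pins at (275,158) and (547,160). The stylus is at (413,70), the pin bracket spans 244–578, and everything looks parallel.

```bash
python3 - <<'E'
from h import *
a=np.load("w6.npz");A=(a["K"],a["D"],a["W"]);print(A[0][0,2],A[1].round(3))
s=read_state();tp=np.array(s["tool_pos"]);Rm=R.from_rotvec(s["orientation"]).as_matrix()
def q(n,l,z): 
    X=onz(np.array(l)/2.2222+[140,0],z,*A); t=(X-tp)@Rm*1000;print(n,t[:,1:].round(1).tolist(),"mid",t[:,1].mean().round(2), "w",abs(t[0,1]-t[1,1]).round(1))
q("plate far",[[267,157],[547,157]],.1747)
q("plate near",[[286,450],[533,450]],.1747)
q("bracket top",[[246,100],[578,100]],.128)
q("bracket low",[[256,206],[569,206]],.115)
q("pins visible",[[274,158],[547,160]],.139)
q("holes",[[309,41],[510,41]],.014)
q("stylus",[[400,72],[427,72]],.235)
q("bedsides?",[[338,90],[475,90]],.135)
q("foot",[[236,10],[593,10]],.235)
E
```

```text
323.484615040746 [0.001 0.    0.    0.    0.   ]
plate far [[-28.7, -90.2], [27.3, -90.2]] mid -0.72 w 56.0
plate near [[-27.7, -29.2], [27.4, -29.2]] mid -0.13 w 55.1
bracket top [[-42.4, -109.8], [43.4, -109.9]] mid 0.51 w 85.7
bracket low [[-44.0, -84.7], [45.6, -84.8]] mid 0.8 w 89.5
pins visible [[-33.8, -94.5], [34.1, -94.1]] mid 0.12 w 67.9
holes [[-40.3, -154.1], [40.5, -154.2]] mid 0.08 w 80.8
stylus [[-1.5, -91.6], [1.6, -91.6]] mid 0.08 w 3.1
bedsides? [[-17.9, -110.7], [16.1, -110.8]] mid -0.9 w 34.0
foot [[-19.8, -97.9], [20.2, -97.9]] mid 0.18 w 40.0
```

Request:
{"op": "apply_moves", "data": {
  "series": [
    {"jaw": 1, "linear": [0, 0.001, -0.025], "roll": 0.003},
    {"jaw": 1, "linear": [0, 0.001, -0.052], "roll": 0.003},
    {"jaw": 1, "linear": [0.02, 0.001, -0.052], "roll": 0.003},
    {"jaw": 1, "linear": [0.046, 0.001, -0.052], "roll": 0.003},
    {"jaw": 1, "linear": [0.046, 0.001, -0.052], "roll": 0.003},
    {"jaw": 1, "linear": [0.067, 0.001, -0.053], "roll": 0.003},
    {"jaw": 1, "linear": [0.067, 0.001, -0.053], "roll": 0.003}
  ],
  "force": 20
}}

```text
t: 15.52
tool_pos: [0.5238, -0.1257, 0.1129]
orientation: [-2.174, 0.098, 2.178]
force: [-1.4, -0.4, -0.2]
opening: 0.0557
```

```bash
python3 - <<'E'
from h import *
plan([],-95.1)
O=np.array([.5105,-.1236]);u=np.array([.996,-.0889]);s=read_state();print("pivot fwd",(np.array(s["tool_pos"])[:2]-O)@u)
im,K,D,W=cam("wrist");np.savez("w7.npz",im=im,K=K,D=D,W=W)
save("w7",cv2.resize(im[0:260,140:500],(560,404),interpolation=2))
E
```

```text
t 15.53 pos [ 0.5238 -0.1257  0.1129] yaw -95.11 open 0.0557 F [-1.4 -0.4 -0.2] down [-2.3e-03 -4.0e-04 -1.0e+00]
roll -0.0004
pivot fwd 0.013430538848645566
```

View pics/w7.png

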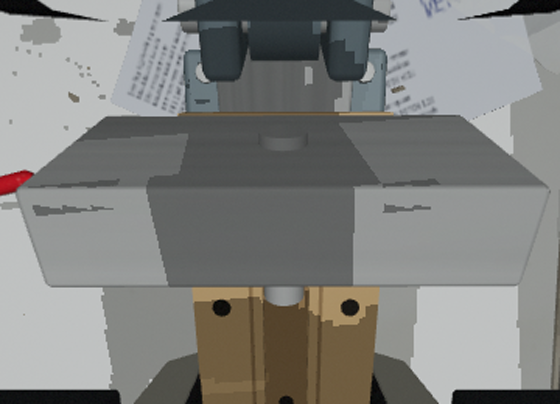

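Request:
{"op": "apply_moves", "data": {
  "series": [
    {"jaw": 1, "linear": [0.01, 0, -0.0025], "roll": 0},
    {"jaw": 1, "linear": [0.02, 0, -0.005], "roll": 0},
    {"jaw": 1, "linear": [0.03, 0, -0.008], "roll": 0},
    {"jaw": 1, "linear": [0.03, 0, -0.008], "roll": 0},
    {"jaw": 1, "linear": [0.03, 0, -0.008], "roll": 0}
  ]
}}

```text
t: 16.2
tool_pos: [0.5285, -0.1261, 0.0952]
orientation: [-2.173, 0.098, 2.179]
force: [-1.1, 0.9, -1.4]
opening: 0.0561
```

```bash
cat > c.py <<'E'
from h import *
plan([],-95.1)
O=np.array([.5105,-.1236]);u=np.array([.996,-.0889]);s=read_state();print("pivot fwd",(np.array(s["tool_pos"])[:2]-O)@u)
E
python3 c.py
```

```text
t 16.2 pos [ 0.5285 -0.1261  0.0952] yaw -95.11 open 0.0561 F [-1.1  0.9 -1.4] down [-2.7e-03 -4.0e-04 -1.0e+00]
roll -0.0002
pivot fwd 0.01814319818171455
```

Request:
{"op": "apply_moves", "data": {
  "series": [
    {"jaw": 1, "linear": [0.006, 0, -0.002], "roll": 0},
    {"jaw": 1, "linear": [0.012, 0, -0.004], "roll": 0},
    {"jaw": 1, "linear": [0.012, 0, -0.004], "roll": 0},
    {"jaw": 1, "linear": [0.012, 0, -0.004], "roll": 0}
  ]
}}

```text
t: 16.7
tool_pos: [0.5313, -0.1264, 0.0888]
orientation: [-2.174, 0.098, 2.178]
force: [-2.8, 0.4, 7.1]
opening: 0.0558
```

```bash
python3 c.py; python3 - <<'E'
from h import *
s,K,D,W=cam("scene")
O=np.array([.5105,-.1236,.09]);B=R.from_euler("z",-5.1,degrees=True).as_matrix()@R.from_euler("y",-25,degrees=True).as_matrix()
p=proj([O+B@np.array(v) for v in([.003,.028,.008],[.113,.028,.008],[.003,-.028,.008],[.113,-.028,.008])],K,D,W);print(p.round(1))
u,v=p.mean(0).astype(int);print(u-40,v-30)
im,*_=cam("wrist")
save("s8",np.vstack([cv2.resize(s[v-30:v+30,u-40:u+40],(480,360),interpolation=2),cv2.resize(im[:240,130:510],(480,240))]))
E
```

```text
t 16.7 pos [ 0.5313 -0.1264  0.0888] yaw -95.1 open 0.0558 F [-2.8  0.4  7.1] down [-2.e-03 -6.e-04 -1.e+00]
roll -0.0001
pivot fwd 0.020922609111586978
[[394.  219.4]
 [374.9 192.1]
 [407.2 213.1]
 [388.1 186.5]]
351 172
```

View pics/s8.png

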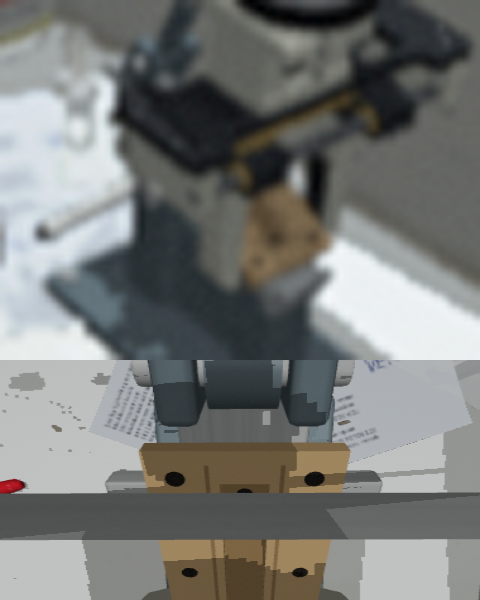

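The plate is tilted up onto the bed between the pins, with its far end at rows 443–490 of the lower image and the bracket showing evenly on both sides. The 7 N upward force at the predicted height fits seating. I'll slide it slightly down-slope, then release.

Request:
{"op": "apply_moves", "data": {
  "series": [
    {"jaw": 1, "linear": [0.003, 0, 0.002], "roll": 0},
    {"jaw": 1, "linear": [0.004, 0, 0.005], "roll": 0},
    {"jaw": 1, "linear": [0.004, 0, 0.005], "roll": 0}
  ],
  "force": 10
}}

```text
t: 17.18
tool_pos: [0.5301, -0.1265, 0.0883]
orientation: [-2.179, 0.099, 2.174]
force: [0.4, 0.7, 7.7]
opening: 0.0557
```

```bash
python3 c.py
```

```text
t 17.18 pos [ 0.5301 -0.1265  0.0883] yaw -95.1 open 0.0557 F [0.4 0.7 7.7] down [ 0.0022 -0.0016 -1.    ]
roll 0.0001
pivot fwd 0.019808613547086015
```

Request:
{"op": "apply_moves", "data": {
  "series": [
    {"jaw": 1, "linear": [0.001, 0, 0.004], "roll": 0},
    {"jaw": 1, "linear": [0.001, 0, 0.006], "roll": 0},
    {"jaw": 1, "linear": [0.001, 0, 0.006], "roll": 0}
  ]
}}

```text
t: 17.55
tool_pos: [0.526, -0.1261, 0.0871]
orientation: [-2.178, 0.098, 2.175]
force: [-1.2, -0.1, -1.4]
opening: 0.0559
```

Request:
{"op": "apply_moves", "data": {
  "series": [
    {"jaw": 0.2, "linear": [0, 0, 0], "roll": 0},
    {"jaw": 0, "linear": [0, 0, 0], "roll": 0},
    {"jaw": -0.5, "linear": [0, 0, 0], "roll": 0},
    {"jaw": -1, "linear": [0, 0, 0], "roll": 0},
    {"jaw": -1, "linear": [0, 0, 0], "roll": 0},
    {"jaw": -1, "linear": [0, 0, 0], "roll": 0},
    {"jaw": -1, "linear": [0, 0, 0], "roll": 0},
    {"jaw": -1, "linear": [0, 0, 0], "roll": 0}
  ]
}}

```text
t: 18.55
tool_pos: [0.526, -0.1261, 0.0871]
orientation: [-2.178, 0.098, 2.175]
force: [-0.1, 0.4, 0.1]
opening: 0.0931
```

```bash
python3 c.py
```

```text
t 18.55 pos [ 0.526  -0.1261  0.0871] yaw -95.1 open 0.0931 F [-0.1  0.4  0.1] down [ 0.0012 -0.0013 -1.    ]
roll -0.0
pivot fwd 0.01565254643485403
```

Request:
{"op": "apply_moves", "data": {
  "series": [
    {"jaw": -1, "linear": [-0.04, 0, 0], "roll": 0},
    {"jaw": -1, "linear": [-0.1, 0, 0.02], "roll": 0},
    {"jaw": -1, "linear": [-0.18, 0, 0.08], "roll": 0},
    {"jaw": -1, "linear": [-0.25, 0, 0.12], "roll": 0},
    {"jaw": -1, "linear": [-0.25, 0, 0.12], "roll": 0},
    {"jaw": -1, "linear": [-0.25, 0, 0.12], "roll": 0}
  ]
}}

```text
t: 19.3
tool_pos: [0.4542, -0.1195, 0.2367]
orientation: [-2.178, 0.098, 2.175]
force: [0.0, 0.6, -0.7]
opening: 0.0929
```

```bash
python3 c.py; python3 - <<'E'
from h import *
im,K,D,W=cam("wrist");np.savez("w9.npz",im=im,K=K,D=D,W=W)
save("w9",cv2.resize(im[0:300,120:520],(800,600),interpolation=2))
E
```

```text
t 19.3 pos [ 0.4542 -0.1195  0.2367] yaw -95.11 open 0.0929 F [ 0.   0.6 -0.7] down [ 0.0015 -0.0013 -1.    ]
roll -0.0002
pivot fwd -0.056487912912552576
```

View pics/w9.png

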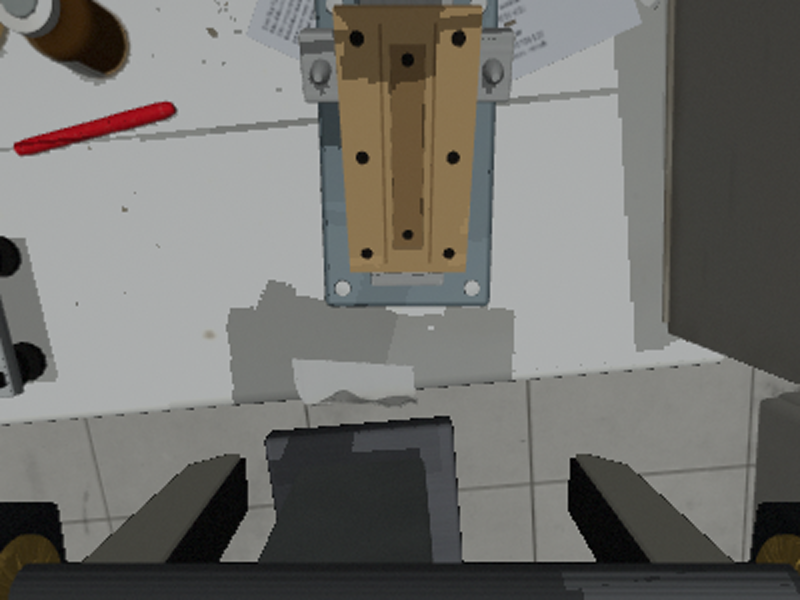

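The plate lies between the pins (320 and 493, plate edges 340 and 476). Its low end is at row 272 with the ledge strip visible just below it. I'll check its pose numerically.

```bash
cat > pl.py <<'E'
from h import *
import sys
a=np.load(sys.argv[1]);A=(a["K"],a["D"],a["W"])
O=np.array([.5105,-.1236,.09]);B=R.from_euler("z",-5.1,degrees=True).as_matrix()@R.from_euler("y",-25,degrees=True).as_matrix()
def onbed(l,z):
    o,d=ray(np.array(l)/2.+[120,0],*A);n=B[:,2];k=((O+n*z-o)@n)/(d@n);return ((o+d*k[:,None]-O)@B*1000).round(1)
if __name__=="__main__":
    print("low end",onbed([[352,271.5],[467.5,271.5]],.008).tolist())
    print("far end top edge",onbed([[332,5],[483,6]],.008).tolist())
    print("pin tips",onbed([[321,70],[492,70]],.014).tolist())
    print("ledge front/back visible",onbed([[372,285],[443,285],[372,274]],.007).tolist())
    print("screws near/far",onbed([[366.5,253],[448,253],[357,38],[459,38]],.008).tolist())
    print("channel ends",onbed([[407,249],[407,43]],.008).tolist())
E
python3 pl.py w9.npz
```

```text
low end [[-2.3, 26.3, 8.0], [-2.3, -30.3, 8.0]]
far end top edge [[109.3, 27.6, 8.0], [109.0, -29.0, 8.0]]
pin tips [[88.5, 32.9, 14.0], [88.6, -33.6, 14.0]]
ledge front/back visible [[-10.4, 16.9, 7.0], [-10.4, -18.6, 7.0], [-4.2, 16.6, 7.0]]
screws near/far [[7.6, 18.8, 8.0], [7.6, -20.3, 8.0], [98.4, 18.7, 8.0], [98.5, -20.6, 8.0]]
channel ends [[9.7, -0.6, 8.0], [96.7, -0.5, 8.0]]
```

Plate pose is good: length and width are consistent, it is centred to about 1 mm, and the low end is at the ledge. Now I'll locate the ball.

```bash
python3 - <<'E'
from h import *
O=np.array([.5100,-.1236,.09]);B=R.from_euler("z",-5.1,degrees=True).as_matrix()@R.from_euler("y",-25,degrees=True).as_matrix()
def ball(th):
    c,s=np.cos(th),np.sin(th); return O+B@np.array([.142-.118*c+.026*s,0,.021+.118*s+.026*c])
im,K,D,W=cam("scene");a=np.load("w2.npz")
w=a["im"];g=cv2.cvtColor(w,cv2.COLOR_BGR2GRAY)
m=(g<45).astype(np.uint8);n,l,st,ce=cv2.connectedComponentsWithStats(m)
for i in range(1,n):
    if 60<st[i][4]<6000 and st[i][0]>480 and st[i][0]<600 and st[i][1]<160: print("w2",st[i],ce[i].round(1))
g=cv2.cvtColor(im,cv2.COLOR_BGR2GRAY)[135:175,360:405]
m=(g<40).astype(np.uint8);n,l,st,ce=cv2.connectedComponentsWithStats(m)
for i in range(1,n):
    if st[i][4]>8: print("scene",st[i],(ce[i]+[360,135]).round(1))
for th in(1.5,1.6,1.65,1.7,1.75): print(th,ball(th).round(4),proj([ball(th)],K,D,W).round(1),proj([ball(th)],a["K"],a["D"],a["W"]).round(1))
E
```

```text
w2 [522  51  12  12  66] [527.5  56.2]
w2 [481  73  15  16 117] [488.1  80.4]
w2 [502 103  28  21 445] [517.7 112.8]
w2 [ 531  112   51   44 1633] [556.5 132.6]
w2 [490 119  10  19 106] [494.1 127.6]
w2 [497 136  28  20 403] [510.1 145. ]
scene [21 14  7  6 30] [383.9 151.1]
scene [32 22 13 13 78] [399.8 161.8]
scene [18 25  8  9 36] [381.4 163.6]
1.5 [ 0.5949 -0.1312  0.2848] [[388.5 154.9]] [[521.7 129.8]]
1.6 [ 0.6066 -0.1322  0.2877] [[386.  152.5]] [[542.6 131.6]]
1.65 [ 0.6125 -0.1327  0.2887] [[384.8 151.4]] [[552.9 132.5]]
1.7 [ 0.6185 -0.1333  0.2894] [[383.5 150.4]] [[563.  133.4]]
1.75 [ 0.6245 -0.1338  0.2898] [[382.3 149.4]] [[572.9 134.3]]
```

Both views agree: arm at about 1.67 rad, ball at (0.615, -0.133, 0.289). That is too far under the visor to grip from above. I'll turn the jaws fore-and-aft, start the arm down with the far fingertip on the ball's top (pressing and dragging), then hook it the rest of the way.

Request:
{"op": "apply_moves", "data": {
  "series": [
    {"jaw": -1, "linear": [-0.08, 0, 0], "roll": -0.3},
    {"jaw": -1, "linear": [-0.155, 0, 0], "roll": -0.6},
    {"jaw": -1, "linear": [-0.155, 0, 0], "roll": -0.9},
    {"jaw": -1, "linear": [-0.155, 0, 0], "roll": -1},
    {"jaw": -1, "linear": [-0.155, 0, 0], "roll": -1}
  ]
}}

```text
t: 20.02
tool_pos: [0.4536, -0.1191, 0.3268]
orientation: [1.978, 0.439, -1.985]
force: [0.7, 1.0, -0.3]
opening: 0.0934
```

Request:
{"op": "apply_moves", "data": {
  "series": [
    {"jaw": -1, "linear": [0, 0, 0], "roll": -0.3},
    {"jaw": -1, "linear": [0, 0, 0], "roll": -0.6},
    {"jaw": -1, "linear": [0, 0, 0], "roll": -0.9},
    {"jaw": -1, "linear": [0, 0, 0], "roll": -1},
    {"jaw": -1, "linear": [0, 0, 0], "roll": -1}
  ]
}}

```text
t: 20.65
tool_pos: [0.4535, -0.1189, 0.3258]
orientation: [1.643, 0.857, -1.651]
force: [0.4, -0.3, 0.8]
opening: 0.0932
```

Request:
{"op": "apply_moves", "data": {
  "series": [
    {"jaw": -1, "linear": [0, 0, 0], "roll": -0.3},
    {"jaw": -1, "linear": [0, 0, 0], "roll": -0.6},
    {"jaw": -1, "linear": [0, 0, 0], "roll": -0.9},
    {"jaw": -1, "linear": [0, 0, 0], "roll": -1},
    {"jaw": -1, "linear": [0, 0, 0], "roll": -1},
    {"jaw": -1, "linear": [0, 0, 0], "roll": -1}
  ]
}}

```text
t: 21.4
tool_pos: [0.4535, -0.1189, 0.3255]
orientation: [1.276, 1.169, -1.281]
force: [0.2, 0.8, -0.5]
opening: 0.093
```

```bash
python3 - <<'E'
from h import *
plan([[.54,-.126,.32],[.560,-.128,.315]],-5)
E
```

```text
t 21.4 pos [ 0.4535 -0.1189  0.3255] yaw -5.33 open 0.093 F [ 0.2  0.8 -0.5] down [-0.006   0.0015 -1.    ]
[ 0.54  -0.126  0.32 ] -> [0.0083, 0.1447, -0.0016]
[ 0.56  -0.128  0.315] -> [0.0164, 0.1783, -0.0014]
roll -0.0111
```

Request:
{"op": "apply_moves", "data": {
  "series": [
    {"jaw": -1, "linear": [0.01, 0.07, -0.001], "roll": -0.01},
    {"jaw": -1, "linear": [0.012, 0.13, -0.001], "roll": -0.01},
    {"jaw": -1, "linear": [0.016, 0.165, -0.001], "roll": -0.01},
    {"jaw": -1, "linear": [0.016, 0.178, -0.001], "roll": -0.01},
    {"jaw": -1, "linear": [0.016, 0.178, -0.001], "roll": -0.01},
    {"jaw": -1, "linear": [0.016, 0.178, -0.001], "roll": -0.01}
  ]
}}

```text
t: 22.15
tool_pos: [0.5593, -0.1282, 0.3156]
orientation: [1.272, 1.171, -1.278]
force: [-0.5, -0.1, 0.8]
opening: 0.0929
```

```bash
python3 - <<'E'
from h import *
plan([[.560,-.128,.300],[.53,-.1255,.29]],-5)
im,K,D,W=cam("wrist");np.savez("w10.npz",im=im,K=K,D=D,W=W);save("w10",im)
print(proj([[.615,-.133,.289]],K,D,W))
g=cv2.cvtColor(im,cv2.COLOR_BGR2GRAY);print((g[220:400:12,330:640:14]))
E
```

```text
t 22.15 pos [ 0.5593 -0.1282  0.3156] yaw -5.06 open 0.0929 F [-0.5 -0.1  0.8] down [-0.0057  0.0014 -1.    ]
[ 0.56  -0.128  0.3  ] -> [0.0261, 0.0012, -0.0004]
[ 0.53   -0.1255  0.29  ] -> [0.043, -0.0489, -0.0002]
roll -0.002
[[407.53395738 225.43413145]]
[[193 194 158  77   7  12  12 180 181 182 183 147 149  82  34 120 125 147
  134  96  85  85  90]
 [194 194 194 179  14  15  80  79 151 160 167 149 158  82  47 117 144 145
   94 101  87  85  85]
 [151 151 150 150 163  15  13  80  78 126 100 105  74  75  84 111 141 145
  113 137  88  87  85]
 [117  74  76  80  83  83   9  69  80  79  84  83  38  14  18  13  14  18
   17  14  16  74  70]
 [ 83  83  84  84  84  84  10  13  81  80  80  84  10  49  17  14  17  17
   17  17  17  16  28]
 [ 82  84  84  83  83  83  83  10   9  79  80  79  52  59  69  16  17  16
   17  10  16  22  16]
 [ 49  51  50  48  51  49  50  50  50  50  50  51  73  51  56  16  26  35
   35  32  33  34  29]
 [ 56  56  55  56  54  55  55  54  55  56  55  56  87  56  50  13  42  43
   42  42  43  42  24]
 [ 83  84  83  84  83  82  83  83  26  67  68  76  16  59  52  14  43  42
   41  43  41  33  24]
 [ 84  83  82  83  83  84  82  83  83  70  69  69  13  17  83  11  44  42
   41  43  43  25  22]
 [ 83  83  83  83  82  82  82  84  82  69  69  68  13  13  10  24  22  25
   27  25  25  25  25]
 [ 56  57  58  59  57  56  58  57  57  56  58  58  57  56  56  56  56  55
   54  55  53  54  54]
 [ 58  58  56  56  57  57  58  58  55  56  54  56  55  56  57  56  53  55
   55  55  55  55  54]
 [ 18  15  18  15  15  19  15  16  12  16  16  17  16  14  21  16  12  13
   15  14  16  14  15]
 [ 18  11  15  18  19  17   9  16  15  18  18  17  16  14  16  16  14  19
   18  16  15  15  16]]
```

Request:
{"op": "apply_moves", "data": {
  "series": [
    {"jaw": -1, "linear": [0.01, 0.001, 0], "roll": 0},
    {"jaw": -1, "linear": [0.02, 0.001, 0], "roll": 0},
    {"jaw": -1, "linear": [0.026, 0.001, 0], "roll": 0},
    {"jaw": -1, "linear": [0.026, 0.001, 0], "roll": 0}
  ]
}}

```text
t: 22.7
tool_pos: [0.5603, -0.1283, 0.3017]
orientation: [1.273, 1.169, -1.276]
force: [-1.8, -0.1, 7.7]
opening: 0.093
```

```bash
cat > p.py <<'E'
from h import *
import sys
plan([],-5); s=read_state(); print("wt",np.round(s["wrist_torque"],2))
im,K,D,W=cam("scene");g=cv2.cvtColor(im,cv2.COLOR_BGR2GRAY)
x0,x1,y0,y1=[int(v) for v in (sys.argv[1:] or (365,430,140,215))]
m=(g[y0:y1,x0:x1]<40).astype(np.uint8);n,l,st,ce=cv2.connectedComponentsWithStats(m)
print([(st[i].tolist()[2:],(ce[i]+[x0,y0]).round(1).tolist()) for i in range(1,n) if st[i][4]>10])
O=np.array([.5100,-.1236,.09]);B=R.from_euler("z",-5.1,degrees=True).as_matrix()@R.from_euler("y",-25,degrees=True).as_matrix()
for th in(0,.2,.5,.8,1.1,1.3,1.4,1.5,1.6,1.7):
    c,q=np.cos(th),np.sin(th);b=O+B@np.array([.142-.118*c+.026*q,0,.021+.118*q+.026*c]);print(th,b.round(4),proj([b],K,D,W)[0].round(1).tolist())
E
python3 p.py
```

```text
t 22.7 pos [ 0.5603 -0.1283  0.3017] yaw -5.05 open 0.093 F [-1.8 -0.1  7.7] down [-2.8e-03  6.0e-04 -1.0e+00]
roll -0.0018
wt [ 0.09 -0.17  0.  ]
[([7, 15, 49], [384.7, 148.3]), ([8, 9, 38], [381.2, 163.6])]
0 [ 0.5119 -0.1238  0.1427] [401.8, 205.1]
0.2 [ 0.509  -0.1235  0.1667] [403.3, 199.5]
0.5 [ 0.5137 -0.1239  0.2025] [403.6, 189.5]
0.8 [ 0.5287 -0.1253  0.2353] [401.5, 178.4]
1.1 [ 0.5527 -0.1274  0.2622] [397.0, 167.4]
1.3 [ 0.5727 -0.1292  0.2756] [393.0, 160.7]
1.4 [ 0.5836 -0.1302  0.2808] [390.8, 157.7]
1.5 [ 0.5949 -0.1312  0.2848] [388.5, 154.9]
1.6 [ 0.6066 -0.1322  0.2877] [386.0, 152.5]
1.7 [ 0.6185 -0.1333  0.2894] [383.5, 150.4]
```

Contact landed where predicted (z 0.3017, 7.7 N). Now the drag toward the robot.

Request:
{"op": "apply_moves", "data": {
  "series": [
    {"jaw": -1, "linear": [0.004, -0.006, 0], "roll": 0},
    {"jaw": -1, "linear": [0.006, -0.014, 0], "roll": 0},
    {"jaw": -1, "linear": [0.008, -0.022, 0], "roll": 0},
    {"jaw": -1, "linear": [0.011, -0.032, 0], "roll": 0},
    {"jaw": -1, "linear": [0.015, -0.042, 0], "roll": 0},
    {"jaw": -1, "linear": [0.018, -0.05, 0], "roll": 0},
    {"jaw": -1, "linear": [0.018, -0.05, 0], "roll": 0}
  ]
}}

```text
t: 23.62
tool_pos: [0.5307, -0.1258, 0.2937]
orientation: [1.274, 1.165, -1.274]
force: [-6.4, 1.0, 13.1]
opening: 0.093
```

```bash
python3 p.py | head -4
```

```text
t 23.62 pos [ 0.5307 -0.1258  0.2937] yaw -5.05 open 0.093 F [-6.4  1.  13.1] down [ 6.e-04 -6.e-04 -1.e+00]
roll -0.0018
wt [0.24 0.37 0.03]
[([8, 21, 62], [391.4, 151.6]), ([7, 8, 34], [413.1, 145.1]), ([9, 9, 38], [385.0, 167.8])]
```

Request:
{"op": "apply_moves", "data": {
  "series": [
    {"jaw": -1, "linear": [0.005, -0.01, 0], "roll": 0},
    {"jaw": -1, "linear": [0.01, -0.02, 0], "roll": 0},
    {"jaw": -1, "linear": [0.017, -0.03, 0], "roll": 0},
    {"jaw": -1, "linear": [0.021, -0.036, 0], "roll": 0},
    {"jaw": -1, "linear": [0.021, -0.036, 0], "roll": 0}
  ]
}}

```text
t: 24.3
tool_pos: [0.5085, -0.124, 0.2829]
orientation: [1.274, 1.164, -1.274]
force: [-9.4, 2.3, 14.0]
opening: 0.093
```

```bash
python3 p.py | head -4
```

```text
t 24.3 pos [ 0.5085 -0.124   0.2829] yaw -5.06 open 0.093 F [-9.4  2.3 14. ] down [ 0.0013 -0.0012 -1.    ]
roll -0.002
wt [0.25 0.9  0.05]
[([9, 22, 67], [395.9, 157.0]), ([15, 12, 69], [420.4, 150.2]), ([11, 8, 38], [388.3, 171.6])]
```

Request:
{"op": "apply_moves", "data": {
  "series": [
    {"jaw": -1, "linear": [-0.04, 0, 0], "roll": 0},
    {"jaw": -1, "linear": [-0.06, 0, 0], "roll": 0},
    {"jaw": -1, "linear": [-0.06, 0, 0], "roll": 0}
  ]
}}

```text
t: 24.72
tool_pos: [0.5088, -0.124, 0.3194]
orientation: [1.274, 1.163, -1.273]
force: [0.6, 0.0, 0.6]
opening: 0.0932
```

```bash
python3 p.py | head -4
```

```text
t 24.73 pos [ 0.5088 -0.124   0.3194] yaw -5.06 open 0.0932 F [0.6 0.  0.6] down [ 0.0024 -0.0016 -1.    ]
roll -0.0021
wt [-0.01 -0.12  0.02]
[([3, 11, 23], [398.2, 145.3]), ([7, 5, 16], [420.5, 141.3]), ([7, 7, 38], [393.8, 162.6]), ([11, 8, 36], [388.2, 171.5])]
```

The ball is now at about 1.24 rad and holding. I'll keep using the same press-and-drag along its arc.

Request:
{"op": "apply_moves", "data": {
  "series": [
    {"jaw": -1, "linear": [0.05, 0.003, 0], "roll": 0},
    {"jaw": -1, "linear": [0.061, 0.003, 0], "roll": 0},
    {"jaw": -1, "linear": [0.068, -0.008, 0], "roll": 0},
    {"jaw": -1, "linear": [0.077, -0.019, 0], "roll": 0},
    {"jaw": -1, "linear": [0.087, -0.03, 0], "roll": 0},
    {"jaw": -1, "linear": [0.098, -0.04, 0], "roll": 0},
    {"jaw": -1, "linear": [0.11, -0.05, 0], "roll": 0},
    {"jaw": -1, "linear": [0.122, -0.059, 0], "roll": 0},
    {"jaw": -1, "linear": [0.135, -0.067, 0], "roll": 0},
    {"jaw": -1, "linear": [0.148, -0.073, 0], "roll": 0},
    {"jaw": -1, "linear": [0.148, -0.073, 0], "roll": 0}
  ]
}}

```text
t: 26.15
tool_pos: [0.4603, -0.1198, 0.2271]
orientation: [1.27, 1.173, -1.282]
force: [-20.2, 0.3, 8.2]
opening: 0.0872
```

```bash
python3 p.py | head -4
```

```text
t 26.15 pos [ 0.4603 -0.1198  0.2271] yaw -5.11 open 0.0872 F [-20.2   0.3   8.2] down [-9.9e-03  3.0e-04 -1.0e+00]
roll -0.0036
wt [ 0.03  3.23 -0.08]
[([18, 6, 51], [420.8, 142.5]), ([38, 24, 133], [409.6, 153.1]), ([6, 9, 35], [397.6, 157.1]), ([23, 21, 85], [401.9, 182.0]), ([6, 9, 37], [426.6, 175.9])]
```

Request:
{"op": "apply_moves", "data": {
  "series": [
    {"jaw": -1, "linear": [0, -0.03, 0], "roll": 0},
    {"jaw": -1, "linear": [-0.08, -0.04, 0], "roll": 0},
    {"jaw": -1, "linear": [-0.16, -0.04, 0], "roll": 0},
    {"jaw": -1, "linear": [-0.16, -0.04, 0], "roll": 0},
    {"jaw": -1, "linear": [-0.16, -0.04, 0], "roll": 0}
  ]
}}

```text
t: 26.82
tool_pos: [0.4371, -0.1176, 0.3221]
orientation: [1.269, 1.175, -1.283]
force: [0.0, -0.6, -0.5]
opening: 0.093
```

```bash
python3 p.py; python3 - <<'E'
from h import *
im,K,D,W=cam("top");g=cv2.cvtColor(im,cv2.COLOR_BGR2GRAY)
m=(g[185:240,390:430]<40).astype(np.uint8);n,l,st,ce=cv2.connectedComponentsWithStats(m)
print([(st[i].tolist()[2:],(ce[i]+[390,185]).round(1).tolist()) for i in range(1,n) if st[i][4]>5])
print(proj([[.5287,-.1253,.2353],[.5527,-.1274,.2622],[.5836,-.1302,.2808]],K,D,W).round(1).tolist())
E
```

```text
t 26.82 pos [ 0.4371 -0.1176  0.3221] yaw -5.11 open 0.093 F [ 0.  -0.6 -0.5] down [-0.0116  0.001  -0.9999]
roll -0.0036
wt [-0.02 -0.11  0.05]
[([5, 17, 43], [416.2, 152.1]), ([20, 8, 59], [399.3, 185.6])]
0 [ 0.5119 -0.1238  0.1427] [401.8, 205.1]
0.2 [ 0.509  -0.1235  0.1667] [403.3, 199.5]
0.5 [ 0.5137 -0.1239  0.2025] [403.6, 189.5]
0.8 [ 0.5287 -0.1253  0.2353] [401.5, 178.4]
1.1 [ 0.5527 -0.1274  0.2622] [397.0, 167.4]
1.3 [ 0.5727 -0.1292  0.2756] [393.0, 160.7]
1.4 [ 0.5836 -0.1302  0.2808] [390.8, 157.7]
1.5 [ 0.5949 -0.1312  0.2848] [388.5, 154.9]
1.6 [ 0.6066 -0.1322  0.2877] [386.0, 152.5]
1.7 [ 0.6185 -0.1333  0.2894] [383.5, 150.4]
[([4, 4, 6], [414.3, 230.3])]
[[416.8, 226.8], [419.0, 217.7], [420.9, 206.5]]
```

```bash
python3 - <<'E'
from h import *
im,K,D,W=cam("scene");g=cv2.cvtColor(im,cv2.COLOR_BGR2GRAY)
print("cols 386..415 rows 176..200")
for r in range(176,200): print(r," ".join("%3d"%v for v in g[r,386:416]))
E
```

```text
cols 386..415 rows 176..200
176 103 101 103 102 103 101 102 103 103 102 102 102 101 103 101 104 103 102 104 102 102 104 103 103 104 103 103 103 102 102
177 102 104 102 102 103 102 101 102 102 101 101 101 104 102 103 103 102 103 104 102 102 103 103 102 103 103 101 101 103 103
178 102 101 100 102  99 100  99  99  99 100 100 100 103 100 103 105 103 104 103 103 103 103 102 102 103 100 104 102 102 102
179 102 103 100 101 104 109 113 117 119 114 102 103 100 102 103 103 101 100 103 105 104 104 102 102 103 102 102 103 104 103
180 103 101 102 119 146 160 162 170 176 170 144 133 113 101  96  89  81  85  90 100 103 104 101 103 103 103 103 103 104 103
181 100 105 130 167 207 215 195 181 200 221 211 191 144  96  74  57  47  51  61  75  91 102 103 102 103 103 102 102 102 102
182 100 126 180 216 236 233 199 162 203 235 235 210 164  97  46  25  20  22  26  41  70  96 104 104 103 102 103 102 101 104
183 100 140 204 230 239 236 212 179 221 239 233 199 163  87  22  11  17  13  13  18  47  84 104 103 103 102 101 104 102 103
184  83 113 173 208 235 238 227 214 232 232 198 151 119  59  11  12  15  17  13 
[... 1203 characters left out ...]
 138 103  98 100 102 104 105 101 102 103 101 103 102 102 104 102 102 103 102 103
195 110 124 140 160 164 166 165 159 162 177 152 103  93 100 102 101 104 103 102 102 103 104 104 102 102 102 101 102 102 102
196  96 106 123 148 157 165 167 165 162 161 143 115 106  99  99 102 102 101 100 104 104 102 104 102 102 103 102 100 103 102
197  85  93 104 123 145 159 166 166 163 161 168 171 159 121  98  98  99 100 103 102 103 103 102 102 102 101 102 104 103 102
198  81  81  87  97 118 139 160 169 166 171 186 201 197 163 114  95  97  99  99 103 103 103 101 103 103 102 102 102 102 101
199  88  77  75  78  88 108 142 162 168 168 174 192 207 190 142 101  93  98  99 102 102 101 103 103 103 102 102 102 101 103
```

The ball reads (402.8,184.6) in the scene view, so the arm is at about 0.63 rad. Now I'll close the fingers and press it straight down from above.

Request:
{"op": "apply_moves", "data": {
  "series": [
    {"jaw": 1, "linear": [0, 0.05, 0], "roll": 0},
    {"jaw": 1, "linear": [0, 0.11, 0], "roll": 0},
    {"jaw": 1, "linear": [0, 0.11, 0], "roll": 0},
    {"jaw": 1, "linear": [0.04, 0.11, 0], "roll": 0},
    {"jaw": 1, "linear": [0.09, 0.11, 0], "roll": 0},
    {"jaw": 1, "linear": [0.13, 0.11, 0], "roll": 0},
    {"jaw": 1, "linear": [0.13, 0.11, 0], "roll": 0},
    {"jaw": 1, "linear": [0.13, 0.11, 0], "roll": 0}
  ],
  "force": 20
}}

```text
t: 27.98
tool_pos: [0.5013, -0.1232, 0.2435]
orientation: [1.269, 1.176, -1.284]
force: [0.3, -0.4, 0.4]
opening: 0.0177
```

```bash
python3 - <<'E'
from h import *
plan([[.503,-.1235,.19],[.503,-.1235,.16]],-5)
E
```

```text
t 27.98 pos [ 0.5013 -0.1232  0.2435] yaw -5.11 open 0.0177 F [ 0.3 -0.4  0.4] down [-0.0125  0.0013 -0.9999]
[ 0.503  -0.1235  0.19  ] -> [0.0891, 0.004, 0.0002]
[ 0.503  -0.1235  0.16  ] -> [0.1391, 0.0046, 0.0002]
roll -0.0035
```

Request:
{"op": "apply_moves", "data": {
  "series": [
    {"jaw": 1, "linear": [0, 0.003, 0], "roll": 0},
    {"jaw": 1, "linear": [0, 0.003, 0], "roll": 0},
    {"jaw": 1, "linear": [0.02, 0.003, 0], "roll": 0},
    {"jaw": 1, "linear": [0.04, 0.003, 0], "roll": 0},
    {"jaw": 1, "linear": [0.055, 0.003, 0], "roll": 0},
    {"jaw": 1, "linear": [0.07, 0.004, 0], "roll": 0},
    {"jaw": 1, "linear": [0.085, 0.004, 0], "roll": 0},
    {"jaw": 1, "linear": [0.1, 0.004, 0], "roll": 0},
    {"jaw": 1, "linear": [0.115, 0.004, 0], "roll": 0},
    {"jaw": 1, "linear": [0.13, 0.004, 0], "roll": 0},
    {"jaw": 1, "linear": [0.13, 0.004, 0], "roll": 0}
  ]
}}

```text
t: 29.35
tool_pos: [0.5024, -0.1232, 0.1644]
orientation: [1.269, 1.177, -1.284]
force: [-0.5, 0.5, 1.2]
opening: 0.0002
```

```bash
python3 p.py 380 425 170 225|head -4
```

```text
t 29.35 pos [ 0.5024 -0.1232  0.1644] yaw -5.1 open 0.0002 F [-0.5  0.5  1.2] down [-0.0133  0.0018 -0.9999]
roll -0.0035
wt [-0.07 -0.1   0.07]
[([24, 11, 60], [414.6, 175.0]), ([16, 13, 104], [400.0, 177.3]), ([7, 5, 18], [421.1, 185.0]), ([7, 5, 21], [401.4, 204.4])]
```

Request:
{"op": "apply_moves", "data": {
  "series": [
    {"jaw": 1, "linear": [0.006, 0, 0], "roll": 0},
    {"jaw": 1, "linear": [0.012, 0, 0], "roll": 0},
    {"jaw": 1, "linear": [0.016, 0, 0], "roll": 0},
    {"jaw": 1, "linear": [0.016, 0, 0], "roll": 0}
  ]
}}

```text
t: 29.9
tool_pos: [0.503, -0.1233, 0.1557]
orientation: [1.269, 1.175, -1.283]
force: [0.9, 0.2, 0.6]
opening: 0.0006
```

```bash
python3 p.py 380 425 170 225|head -4
```

```text
t 29.9 pos [ 0.503  -0.1233  0.1557] yaw -5.1 open 0.0006 F [0.9 0.2 0.6] down [-0.0119  0.0013 -0.9999]
roll -0.0032
wt [-0.02 -0.11  0.01]
[([28, 13, 71], [412.6, 176.9]), ([17, 13, 100], [399.5, 179.7]), ([8, 5, 18], [420.4, 187.3]), ([7, 5, 20], [400.7, 206.2])]
```

Request:
{"op": "apply_moves", "data": {
  "series": [
    {"jaw": 1, "linear": [0.004, 0, 0], "roll": 0},
    {"jaw": 1, "linear": [0.007, 0, 0], "roll": 0},
    {"jaw": 1, "linear": [0.007, 0, 0], "roll": 0}
  ]
}}

```text
t: 30.32
tool_pos: [0.5032, -0.1234, 0.1546]
orientation: [1.27, 1.174, -1.282]
force: [-10.3, 2.9, 22.5]
opening: 0.0005
```

```bash
python3 p.py 380 425 170 225|head -4
```

```text
t 30.32 pos [ 0.5032 -0.1234  0.1546] yaw -5.09 open 0.0005 F [-10.3   2.9  22.5] down [-1.060e-02  7.000e-04 -9.999e-01]
roll -0.0031
wt [ 0.48  1.72 -0.02]
[([28, 14, 69], [412.4, 177.2]), ([20, 14, 111], [400.1, 180.1]), ([8, 6, 19], [420.3, 187.6]), ([7, 5, 18], [400.7, 206.3])]
```

A firm stop at z 0.1546 (0.1557 predicted) with 22 N: the foot is on the plate. Retreating.

Request:
{"op": "apply_moves", "data": {
  "series": [
    {"jaw": 1, "linear": [-0.03, 0, 0], "roll": 0},
    {"jaw": 1, "linear": [-0.1, 0, 0], "roll": 0},
    {"jaw": 1, "linear": [-0.18, -0.05, 0], "roll": 0},
    {"jaw": 1, "linear": [-0.18, -0.15, 0], "roll": 0},
    {"jaw": 1, "linear": [-0.18, -0.2, 0], "roll": 0},
    {"jaw": 1, "linear": [-0.18, -0.2, 0], "roll": 0},
    {"jaw": 1, "linear": [-0.18, -0.2, 0], "roll": 0}
  ]
}}

```text
t: 31.25
tool_pos: [0.3852, -0.1129, 0.2639]
orientation: [1.27, 1.173, -1.282]
force: [0.1, 0.4, 0.1]
opening: 0.0005
```

```bash
python3 - <<'E'
from h import *
plan([],-5)
im,K,D,W=cam("scene")
hsv=cv2.cvtColor(im,cv2.COLOR_BGR2HSV);g=hsv[...,2]
O=np.array([.5100,-.1236,.09]);B=R.from_euler("z",-5.1,degrees=True).as_matrix()@R.from_euler("y",-25,degrees=True).as_matrix()
P=[[0,.028,.008],[0,-.028,.008],[.11,.028,.008],[.11,-.028,.008],[.024,0,.047],[.068,0,.045]]
print(proj([O+B@np.array(p) for p in P],K,D,W).round(1).tolist())
m=(g[185:225,370:420]<45).astype(np.uint8);n,l,st,ce=cv2.connectedComponentsWithStats(m)
print([(st[i].tolist()[2:],(ce[i]+[370,185]).round(1).tolist()) for i in range(1,n) if st[i][4]>10])
for r in range(196,224):print(r,"".join("T" if (8<=h<=25 and s>60) else ("#" if v<45 else ".") for h,s,v in hsv[r,368:420]))
for th in(-.03,0,.05,.1):
    c,q=np.cos(th),np.sin(th);print(th,proj([O+B@np.array([.142-.118*c+.026*q,0,.021+.118*q+.026*c])],K,D,W)[0].round(1))
for n,(u,v) in {}.items(): pass
E
```

```text
t 31.25 pos [ 0.3852 -0.1129  0.2639] yaw -5.1 open 0.0005 F [0.1 0.4 0.1] down [-1.000e-02  6.000e-04 -9.999e-01]
roll -0.0035
[[394.7, 220.2], [407.9, 214.0], [375.6, 192.9], [388.7, 187.2], [401.8, 205.1], [393.6, 194.4]]
[([6, 7, 29], [401.6, 205.1])]
196 ........TTTTTTTTTT#.................................
197 ..........TTTTTTTT#.................................
198 ...........TTTTTT..#................................
199 ...........TTTTT....................................
200 ............TTTT....................................
201 .............TTTT.....#.............................
202 .............TTTT......#####TTT...#.................
203 ..............TTTT.....T#.....T..####...............
204 ..............TTTTT..TTT.......######...............
205 ...............TTTTTTTTTT......######...............
206 ...............TTTTTTTTTTT.....######...............
207 ................TTTTTTTTTT.....#####................
208 ......#..........TTTTTTTTTTT...TTTTT................
209 ......#..........TTTTTTTTTTTTTTTTTTT................
210 ..................TTTTTTTTTTTTTTTTTTT...............
211 ...................TTTTTTTTTTTTTTTTTT...............
212 ....................TTTTTTTTTTTTTTTTTT..............
213 ....................TTTTTTTTTTTTTTTTTT..............
214 .....................TTTTTTTTTTTTTTTTTT.............
215 ......................TTTTTTTTTTTTTTTT..............
216 ......................TTTTTTTTTTTTT.................
217 .......................TTTTTTTTTT...................
218 ........................TTTTTTT.....................
219 ........................TTTTTT......................
220 .........................TTTT.......................
221 ....................................................
222 ....................................................
223 ....................................................
-0.03 [401.5 205.8]
0 [401.8 205.1]
0.05 [402.3 203.8]
0.1 [402.7 202.4]
```

```bash
python3 -c "
from plant import *
print(close_job())"
```

```text
the job is handed in; nothing more can be done
None
```

I pushed the plate out over the board's end, picked it up and laid it on the gauge bed against the ledge and between the pins. I then released it and swung the gauge arm down. The job was handed in at about 31 s, with no verdict reported.

**Not as asked:** I did not grip the ball. It stood too far under the visor for the wrist, so I worked the arm down by pressing a fingertip on the ball and dragging. Partway down, at about 0.63 rad, the finger jammed with about 20 N sideways. I backed it off and finished with closed fingers pressing from above.

**Last checks:**
- **Plate, measured after release and before the arm came down:** it lay flat, about 1 mm off the bed's middle. Its low end read about 2 mm past the nominal ledge line, which I took as seated on the ledge within calibration error.
- **Plate, after the arm came down:** its corners in the scene camera were within about 1–2 pixels of the home position. That view is only good to about 2–3 mm.
- **Gauge arm:** the ball was at (401.6, 205.1) pixels against (401.8, 205.1) expected for 0 rad. The foot met a firm stop at 22 N, 1 mm below the predicted height.
- **Robot:** it was clear of everything, with force about 0.

**Not checked:** I did not measure how far the stylus is pushed in. I infer it is in the channel from the plate being centred and the foot being flat. I did not re-measure the vials either; no move was planned near them.

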